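# Shut down the porch burner and put the basting brush away

## Robot

A 6-joint arm with a two-finger parallel gripper is mounted at the origin on the work surface. World frame = base frame: x ahead of the robot, y to its left, z up, the work surface at z = 0. Lengths are in mm, angles in rad, forces in N, time in s.
With the tool pointing down it reaches from about 400 to 925 mm from the base axis. Payload 12.5 kg.
Tool frame: the origin (TCP) lies at the very end of the fingers, on their centre line; the grasp point (between the pads) lies behind it (env.grip_depth is the z of the grasp point in the tool frame, in mm); z points along the fingers, y is the line along which they close (so a half turn about z gives the same grasp; the last joint's range is limited). The gripper opens to 95 mm and grips with 3 to 60 N. Pads are 20 mm wide; open, the fingers measure 119 mm over their backs; the gripper's body (75 mm by 180 mm) begins 59 mm behind the grasp point.
Start: joints at [1.232, 0.491, 1.559, -0, 1.092, -0.106], TCP at [144.171, 608.162, 214.661] pointing down, gripper open.
Joint ranges: [-3.1, 3.1], [-0.84, 2.19], [0.05, 2.79], [-1.13, 4.28], [0.06, 2.93], [-2.69, 2.69]. Speed limits (rad/s): [2.22, 2.22, 2.79, 3.14, 3.14, 3.14].

## Interface

Orientations are given as [roll, pitch, yaw] about the fixed x, y, z axes, in that order (R = Rz(yaw) Ry(pitch) Rx(roll)).
In Python, from cell import env, optics gives the robot as it stands.
- The arm moves only by the tool step_arm, never from a script. Its argument "moves" is a list of rows, each an object of numbers: "tx", "ty", "tz": the shift along the tool's x, y, z in mm; "roll": the turn about the tool's z in rad. In form: [{"tx": .., "ty": .., "tz": .., "roll": ..}, ...]. A call has 1 to 12 rows; each row is the pose to reach, as a shift and turn from the pose commanded when the call began, along the tool's axes at that moment; what a row does not reach only later rows make up. A row lasts 1/12 s, in which the tool goes at most 41.7 mm and 7.16 degrees, less where a joint would pass 70% of its speed; a pose out of reach is approached as far as the arm can. A call with a gripper value outside its range is refused whole. "grip" is the finger opening in mm, from 0 to 95.1, set as the call begins (left out, the last holds). The fingers move at their own pace and stop on an object; the grip force is fixed at half the most. Time passes only in rows, so rows that repeat a pose let the fingers close. It gives the time, the measured TCP pose, the force, the opening and the grip force at its end, in the units of the state.
- env.state(): the state, without advancing time (a new reading comes with each control period).
- optics.read_camera(name): name is "scene" or "side" or "wrist"; returns a dict with "pixels" (480x640x3 uint8, blue, green, red), "mtx" (3x3 intrinsics, pixels), "view" (4x4, takes a point from world to camera coordinates). Camera axes: x right, y down, z forward; pixel columns grow to the right and rows downward; lengths in mm; the calibration is good to about 2 mm. A picture is of the moment at which its call begins. There is no depth.
- env.job_done(): hands the job in; it is judged then, once.
The state is a dict: "t": time; "joints": joint angles; "qvel": joint speeds; "tau": joint torques, N m; "eef_pos": TCP position; "tcp_rot": TCP orientation; "ft_force": force on the tool from outside, world axes, zero at the start; "moment": the same for the moment, N m; "opening": opening from 0.0 (shut) to 1.0 (fully open); "grip_force": force on a finger pad.
Only numpy, scipy, OpenCV 4.12 (cv2) and the standard library are available. Lean on these libraries where they do the work, as an engineer would, in place of code of your own. Each camera call takes 0.05 s, during which the arm holds its last target. There are 200 camera calls.

## Task

Cooking is over. First turn the burner's knob fully clockwise to its off stop, leaving the brush in its rest meanwhile; then take the pastry brush from the sloping rest and stand it in the open stoneware crock, bristles up, lowering it in rather than dropping it, and let go. Leave the crock standing where it is and do not disturb the other things on the ledge.

Things in the scene. Friction and masses are not known exactly. Their poses are not given: they have to be found in the camera images.
- burner: fixed steel burner unit, 265 (x) x 300 (y) x 80 mm high, origin at the centre of its underside, front (-x) to the robot. Front 95 mm: a panel sloping 25 degrees, rising from z 36 to 80 mm, with the knob at (-85, 65, 58) mm. Deck (z 80): cast iron trivet, 150 mm across, top z 111, centred at (45, 65); at y -85 a brush rest, the brush's handle bare from 40 to 150 mm from its butt
- knob (a joint): black burner knob on the sloping panel: disc 68 mm across, 12 mm high, with a bar grip 72 mm long, 18 mm thick, standing 12 to 42 mm above the panel, a white stroke at one end of its top. In rad: 0 = off, the clockwise end stop (stroke end pointing straight up the slope); grows anticlockwise (seen facing the panel) up to 2.4. Stays where it is left
- knob_grip (a point): point on the knob's axis, 34 mm above the panel, within the bar (8 mm below its top). Its z axis is the knob's axis, out of the panel; its x axis lies along the bar towards the stroke and turns with the knob; its y axis is across the bar
- brush: pastry brush, 200 mm long, 90 g: wooden handle to 130 mm, 20 wide (y), 14 thick (x); thin neck; red silicone head 42 wide, 14 thick from 150 to 200 mm. Origin: centre of the handle's butt end; z runs along it to the head. Starts in the rest leaning away from the robot, z 40 degrees from vertical, y level; butt 98 mm, head tip 251 mm above the ledge. Balances 105 mm from the butt
- crock: heavy white stoneware crock, loose, 0.8 kg, 70 mm across, 100 mm high, mouth 58 mm wide, inner floor 6 mm above its underside; origin at the centre of the underside, z up. Stands to the left or right of the burner unit
- shaker: bystander: clear acrylic shaker with steel cap, 80 mm across, 152 mm high, origin at the centre of the underside; on the side where the crock is not
- bowl: bystander: empty stainless mixing bowl, 200 mm across, 80 mm high, origin at the centre of the underside
- jar: bystander: glass jar with steel cap, 70 mm across, 75 mm high, in front of the unit to the right, origin at the centre of the underside
- spatula: bystander: spatula lying flat in front of the unit to the left, 190 mm long, origin under its middle
- bin: bystander: fixed teak bin with a sliding lid left partly open, 200 x 170 x 128 mm, origin at the centre of the underside
Mind the look-alikes: they are no part of the job. What is shaped like the brush but blue or purple is not meant.

How it is judged (in metres and radians):
On the way, in this order (a step that is already met when the one before it is completed fails the run):
1. the knob is at its off stop (within 0.07 rad) while the brush still lies in its rest (moved less than 20 mm) (value of joint knob below 0.07 rad and distance of brush from where it was at the start of the episode below 0.02 m), for 0.2 s.
2. the brush, still held by the fingers, is lowered into the crock butt first: butt less than 50 mm above the crock's underside and inside its wall (z of brush in the frame of crock below 0.05 m and horizontal distance between brush and crock below 0.03 m and contact force between the fingers and brush above 0.5 N), for 0.05 s.
At the end, for the whole second after the job is handed in: the knob is within 0.07 rad of its off stop; the brush stands in the crock with its butt on the crock's floor (within 20 mm of the underside's level), bristles up, leaning less than 0.48 rad, at rest and released; the crock is upright (within 0.08 rad) and within 40 mm of where it stood (value of joint knob below 0.07 rad and z of brush in the frame of crock between 0 and 0.02 m and horizontal distance between brush and crock below 0.03 m and angle between brush's own z axis and vertical below 0.48 rad and linear speed of brush below 0.02 m/s and angle between crock's own z axis and vertical below 0.08 rad and distance of crock from where it was at the start of the episode below 0.04 m); the robot touches nothing.
It fails at once if the crock is tipped by more than 0.35 rad (angle between crock's own z axis and vertical above 0.35 rad).
It fails at once if the shaker, bowl, jar or spatula is moved by more than 30 mm (distance of any of shaker, bowl, jar, spatula from where it was at the start of the episode above 0.03 m).
It also fails if it takes over 67 s, if anything falls off the work surface, if the arm or the gripper's body presses on something with over 40 N, if the wrist force passes 120 N, or if a joint passes its speed limit or range.

## Working session

There is one attempt and no reset: what is moved stays moved. The work goes in short steps, Python scripts to look and compute and a tool call to move; the robot and the scene stay as the last step left them, time stands still between calls to the robot, and variables do not carry over. Pictures are saved under pics/ and viewed, at most 10 in all, crops included, and the job is handed in when it is done.

Besides the shell and the picture viewer there is one more tool, called after "Emit:" by a JSON object that holds its "op" and its "data", one argument or row to a line. step_arm: Moves the arm, as the interface text tells. Its arguments: {"type":"object","properties":{"moves":{"type":"array"},"grip":{"type":"number"}},"required":["moves"]}

```bash
ls; mkdir -p pics
python3 - <<'E'
from cell import env, optics
import cv2,numpy as np
print(env.state(), env.grip_depth)
for n in ("scene","side"):
    r=optics.read_camera(n); cv2.imwrite(f"pics/{n}0.png",r["pixels"]); print(n,r["mtx"].tolist(),np.round(r["view"],4).tolist())
E
```

```text
pics
{'t': 0.0, 'joints': array([ 1.23240394e+00,  4.91577907e-01,  1.55945454e+00, -2.57520178e-05,
        1.09168317e+00, -1.05607111e-01]), 'qvel': array([ 0.00060361, -0.00042901,  0.0002592 , -0.00033213, -0.0003464 ,
       -0.0009591 ]), 'tau': array([ 2.21219663e-03, -6.12657237e+01, -2.58178747e+01,  6.93490938e-02,
        4.82651393e-02, -7.88799434e-05]), 'eef_pos': array([144.08773687, 607.91514806, 214.04859247]), 'tcp_rot': array([-3.14047353e+00, -9.56611586e-05,  2.90881921e+00]), 'ft_force': array([-0.12072843, -0.57309383,  0.68663859]), 'moment': array([-0.03066155, -0.01123048, -0.05838582]), 'grip_force': 0.0, 'opening': 1.0017049340466166} -18.8
scene [[455.4981448158957, 0.0, 320.76970554735294], [0.0, 455.4981448158957, 247.67868699288798], [0.0, 0.0, 1.0]] [[0.6795, 0.7335, -0.0178, -320.6972], [0.5014, -0.482, -0.7185, -152.9307], [-0.5356, 0.4793, -0.6952, 1314.1872], [0.0, 0.0, 0.0, 1.0]]
side [[499.88395569509106, 0.0, 314.5792949574339], [0.0, 499.88395569509106, 241.34616045384465], [0.0, 0.0, 1.0]] [[0.945, -0.3269, 0.0119, -409.6864], [-0.2354, -0.7047, -0.6693, 177.2932], [0.2272, 0.6297, -0.7429, 1163.5058], [0.0, 0.0, 0.0, 1.0]]
```

View pics/scene0.png

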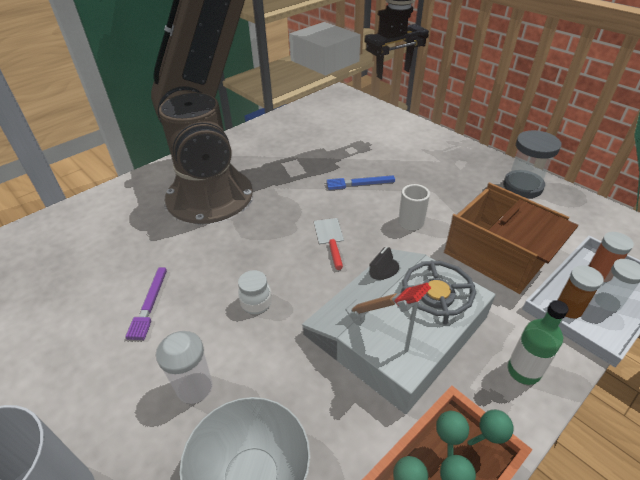

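View pics/side0.png

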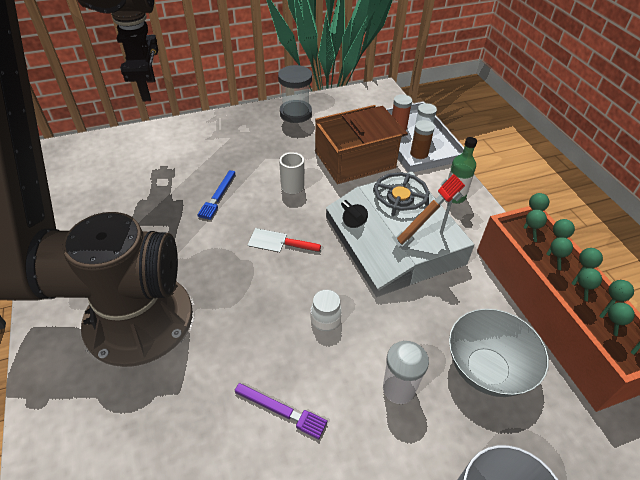

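Look-alikes: red brush in the rest, scene (395,300) / side (430,212) is the one wanted. The blue brush at scene (360,182), the purple brush at (147,303) and the red-handled spatula at (333,248) are not. The crock is the open white cup at scene (413,208) / side (292,173). The shaker at (187,370) and the jar at (254,290) are bystanders. Next, close crops.

Run:
```python
import cv2
def crop(n,x,y,w,h,s):
    a=cv2.imread(f"pics/{n}0.png")[y:y+h,x:x+w]
    a=cv2.resize(a,None,fx=s,fy=s,interpolation=cv2.INTER_CUBIC); cv2.imwrite(f"pics/{n}0c.png",a); print(a.shape)
crop("scene",300,180,200,226,2.65) if 0 else crop("scene",300,180,200,150+76,2.65)
crop("side",270,145,210,150,3.8)
```

```text
(599, 530, 3)
(570, 798, 3)
```

View pics/scene0c.png

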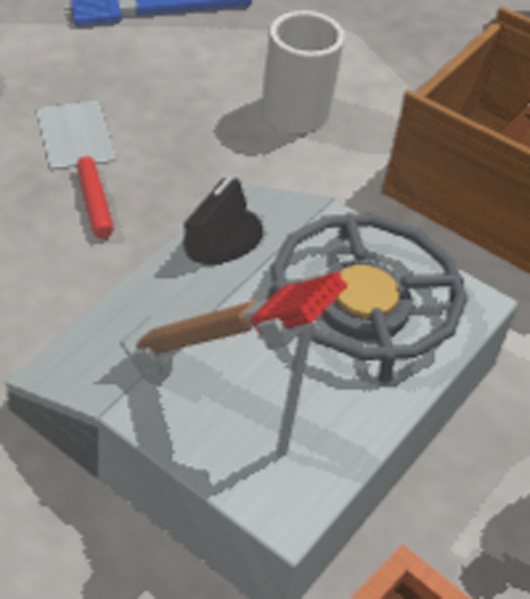

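View pics/side0c.png

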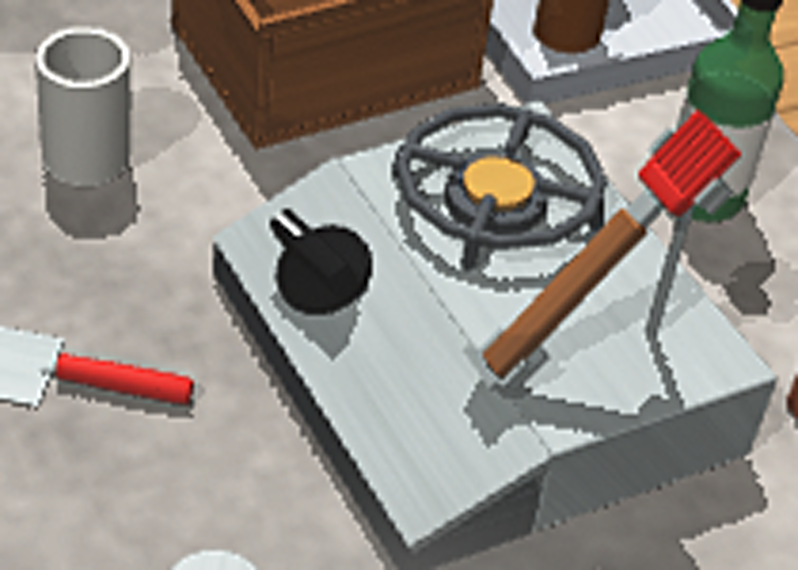

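```bash
cat > h.py <<'E'
import numpy as np, cv2
from scipy.optimize import least_squares
from scipy.spatial.transform import Rotation as R
CAM={"scene":(np.array([[455.498,0,320.77],[0,455.498,247.679],[0,0,1]]),np.array([[0.6795,0.7335,-0.0178,-320.6972],[0.5014,-0.482,-0.7185,-152.9307],[-0.5356,0.4793,-0.6952,1314.1872]])),
"side":(np.array([[499.884,0,314.579],[0,499.884,241.346],[0,0,1]]),np.array([[0.945,-0.3269,0.0119,-409.6864],[-0.2354,-0.7047,-0.6693,177.2932],[0.2272,0.6297,-0.7429,1163.5058]]))}
def proj(c,P):
    K,V=CAM[c]; p=(np.c_[np.atleast_2d(P),np.ones(len(np.atleast_2d(P)))]@V.T)@K.T
    return p[:,:2]/p[:,2:]
def sc(p): return np.array(p)/2.65+[300,180]
def sd(p): return np.array(p)/3.8+[270,145]
def tri(a,b):
    f=lambda P: np.r_[(proj("scene",P)[0]-a),(proj("side",P)[0]-b)]
    s=least_squares(f,[600,100,100]); return s.x,np.abs(s.fun).max()
def burner(p,L): return R.from_euler('z',p[2]).apply(L)+[p[0],p[1],0]
E
python3 - <<'E'
from h import *
L=np.array([[-132.5,-150,36],[-37.5,-150,80],[132.5,-150,80],[132.5,150,80],[-37.5,150,80],[-132.5,150,36]])
S=sc([[8,385],[98,417],[293,567],[517,303],[333,198],[240,185]])
D=sd([[413,548],[549,460],[775,381],[525,105],[340,158],[213,243]])
f=lambda p: np.r_[(proj("scene",burner(p,L))-S),(proj("side",burner(p,L))-D)].ravel()
s=least_squares(f,[650,0,0],loss='soft_l1'); b=s.x; print("burner",b,np.round(f(b).reshape(2,6,2),1).tolist())
kp=burner(b,np.array([[-85,65,58.]]))[0]; print("knob base",kp)
a=np.arctan2(44,95)
Rb=R.from_euler('z',b[2])*R.from_euler('y',-a)   # x up slope, z normal
def bar(th,u,v=0,h=42): return kp+(Rb*R.from_euler('z',th)).apply([u,v,h])
for th in np.arange(-.2,2.5,.2):
    print(round(th,1),[np.round((proj("scene",bar(th,u))[0]-[300,180])*2.65) for u in (36,-36)],[np.round((proj("side",bar(th,u))[0]-[270,145])*3.8) for u in (36,-36)])
print("crock rim",tri(sc([307,33]),sd([83,58])))
bt=tri(sc([145,343]),sd([494,360])); tp=tri(sc([337,283]),sd([718,133]))
print("brush",bt,tp); d=tp[0]-bt[0]; print(np.linalg.norm(d), d/np.linalg.norm(d))
print("rest local pred", burner(b,np.array([[-37.5,-85,98]])))
E
```

```text
burner [6.70057162e+02 3.32070973e+01 7.21882101e-02] [[[-2.2, -1.1], [-1.5, 0.5], [-0.1, 0.5], [1.0, -0.6], [-0.2, -0.5], [-1.3, -1.3]], [[-0.5, -0.2], [1.5, -0.8], [2.1, -0.8], [4.7, -1.8], [-0.7, -0.3], [0.3, -1.6]]]
knob base [580.59037969  91.90713883  58.        ]
-0.2 [array([237., 210.]), array([183., 190.])] [array([358., 220.]), array([260., 264.])]
0.0 [array([243., 206.]), array([177., 194.])] [array([354., 213.]), array([264., 271.])]
0.2 [array([248., 201.]), array([173., 199.])] [array([349., 207.]), array([269., 278.])]
0.4 [array([251., 196.]), array([169., 203.])] [array([341., 202.]), array([276., 283.])]
0.6 [array([253., 191.]), array([168., 208.])] [array([333., 199.]), array([285., 286.])]
0.8 [array([252., 187.]), array([167., 212.])] [array([323., 197.]), array([294., 288.])]
1.0 [array([250., 183.]), array([169., 216.])] [array([314., 198.]), array([304., 287.])]
1.2 [array([246., 180.]), array([172., 219.])] [array([304., 200.]), array([315., 285.])]
1.4 [array([241., 178.]), array([177., 222.])] [array([294., 204.]), array([325., 282.])]
1.6 [array([235., 177.]), array([183., 223.])] [array([285., 209.]), array([334., 276.])]
1.8 [array([228., 176.]), array([190., 224.])] [array([276., 215.]), array([343., 270.])]
2.0 [array([220., 177.]), array([198., 224.])] [array([269., 223.]), array([350., 262.])]
2.2 [array([212., 178.]), array([207., 222.])] [array([264., 231.]), array([355., 253.])]
2.4 [array([204., 180.]), array([216., 220.])] [array([260., 240.]), array([359., 244.])]
crock rim (array([476.904987  , 324.29683071,  96.07035385]), np.float64(0.015842944294007566))
brush (array([631.45919081, -54.39991381, 101.05554658]), np.float64(1.3365391956753)) (array([760.09053696, -35.26028615, 251.47017877]), np.float64(3.0003353263160193))
198.83890498856007 [0.64691236 0.09625696 0.7564648 ]
rest local pred [[638.78549831 -54.2762329   98.        ]]
```

Scene crop: knob stroke at (225,186), bar running down-left to (188,222), brush butt at (145,343), red head tip near (337,283), crock rim centre at (307,33). Side crop: stroke at (285,215), butt at (494,360), tip at (718,133), rim at (83,58). This puts the knob near 1.8 rad. The brush measures 199 mm long with a 40° lean, and the rim height of 96 mm fits the given 100, so the readings hold. Moving above the knob.

```bash
cat >> h.py <<'E'
def go(x,y,z,yaw=None):
    from cell import env
    s=env.state(); Rt=R.from_euler('xyz',s["tcp_rot"]); t=Rt.inv().apply(np.array([x,y,z])-s["eef_pos"])
    cy=s["tcp_rot"][2]; r=0 if yaw is None else -(yaw-cy)
    print("eef",np.round(s["eef_pos"],1),"rot",np.round(s["tcp_rot"],3),"-> t",np.round(t,1),"roll",round(r,3))
E
python3 -c "
from h import *
go(567,91,214,1.85)"
```

```text
eef [144.1 608.  214.1] rot [-3.141 -0.     2.909] -> t [-5.308e+02 -4.055e+02  4.000e-01] roll 1.059
```

Emit:
{"op": "step_arm", "data": {
  "moves": [
    {"tx": -27, "ty": -20, "roll": 0.1},
    {"tx": -53, "ty": -40, "roll": 0.2},
    {"tx": -80, "ty": -61, "roll": 0.3},
    {"tx": -106, "ty": -81, "roll": 0.4},
    {"tx": -133, "ty": -101, "roll": 0.5},
    {"tx": -159, "ty": -121, "roll": 0.6},
    {"tx": -186, "ty": -142, "roll": 0.7},
    {"tx": -212, "ty": -162, "roll": 0.8},
    {"tx": -239, "ty": -182, "roll": 0.9},
    {"tx": -265, "ty": -203, "roll": 1.0},
    {"tx": -292, "ty": -223, "roll": 1.06},
    {"tx": -318, "ty": -243, "roll": 1.06}
  ]
}}

```text
validation failed for argument at $.mo...
```

```bash
python3 -c "
from h import *
go(567,91,214,1.85)"
```

```text
eef [144.1 608.  214.1] rot [-3.141 -0.     2.909] -> t [-5.308e+02 -4.055e+02  4.000e-01] roll 1.059
```

Emit:
{"op": "step_arm", "data": {
  "moves": [
    {"tx": -27, "ty": -20, "tz": 0, "roll": 0.1},
    {"tx": -53, "ty": -40, "tz": 0, "roll": 0.2},
    {"tx": -80, "ty": -61, "tz": 0, "roll": 0.3},
    {"tx": -106, "ty": -81, "tz": 0, "roll": 0.4},
    {"tx": -133, "ty": -101, "tz": 0, "roll": 0.5},
    {"tx": -159, "ty": -121, "tz": 0, "roll": 0.6},
    {"tx": -186, "ty": -142, "tz": 0, "roll": 0.7},
    {"tx": -212, "ty": -162, "tz": 0, "roll": 0.8},
    {"tx": -239, "ty": -182, "tz": 0, "roll": 0.9},
    {"tx": -265, "ty": -203, "tz": 0, "roll": 1.0},
    {"tx": -292, "ty": -223, "tz": 0, "roll": 1.06},
    {"tx": -318, "ty": -243, "tz": 0, "roll": 1.06}
  ]
}}

```text
t: 1.1
eef_pos: [398.3, 296.9, 214.6]
tcp_rot: [-3.142, -0.0, 1.845]
ft_force: [-1.1, 0.1, -0.3]
opening: 1.002
grip_force: 0.0
```

```bash
python3 -c "
from h import *
go(567,91,214,1.85)"
```

```text
eef [398.3 296.9 214.6] rot [-3.142 -0.     1.845] -> t [-243.8  106.7    0.6] roll -0.005
```

Emit:
{"op": "step_arm", "data": {
  "moves": [
    {"tx": -35, "ty": 15, "tz": 0, "roll": 0},
    {"tx": -70, "ty": 30, "tz": 0, "roll": 0},
    {"tx": -105, "ty": 46, "tz": 0, "roll": 0},
    {"tx": -140, "ty": 61, "tz": 0, "roll": 0},
    {"tx": -175, "ty": 77, "tz": 0, "roll": 0},
    {"tx": -210, "ty": 92, "tz": 0, "roll": 0},
    {"tx": -244, "ty": 107, "tz": 0, "roll": 0},
    {"tx": -244, "ty": 107, "tz": 30, "roll": 0},
    {"tx": -244, "ty": 107, "tz": 30, "roll": 0}
  ],
  "grip": 40
}}

```text
t: 1.85
eef_pos: [566.4, 91.4, 180.5]
tcp_rot: [-3.136, -0.001, 1.846]
ft_force: [-1.4, 1.0, -1.5]
opening: 0.443
grip_force: 0.0
```

```bash
cat > w.py <<'E'
import sys
from cell import env, optics
from h import *
def wrist(name):
    r=optics.read_camera("wrist"); cv2.imwrite(f"pics/{name}.png",r["pixels"]); np.savez(f"pics/{name}.npz",K=r["mtx"],V=r["view"]); return r["mtx"],r["view"]
E
python3 - <<'E'
from w import *
K,V=wrist("w1"); print(np.round(K,1).tolist(),np.round(V,3).tolist()); go(567,91,184,1.85)
CAM["wrist"]=(K,V[:3])
a=np.arctan2(44,95); kp=np.array([580.6,91.9,58])
for th in (1.6,1.8,2.0):
    print(th,[np.round(proj("wrist",kp+(R.from_euler('z',.072)*R.from_euler('y',-a)*R.from_euler('z',th)).apply([u,0,42]))[0]) for u in (36,0,-36)])
E
```

```text
[[379.8, 0.0, 314.8], [0.0, 379.8, 237.0], [0.0, 0.0, 1.0]] [[0.962, 0.272, -0.006, -568.122], [0.262, -0.922, 0.286, -86.063], [0.073, -0.277, -0.958, 343.749], [0.0, 0.0, 0.0, 1.0]]
eef [566.1  92.5 182.4] rot [-3.136e+00 -1.000e-03  1.847e+00] -> t [-1.7  0.4 -1.6] roll -0.003
1.6 [array([321., 195.]), array([312., 245.]), array([303., 291.])]
1.8 [array([311., 194.]), array([312., 245.]), array([312., 293.])]
2.0 [array([302., 194.]), array([312., 245.]), array([321., 294.])]
```

View pics/w1.png

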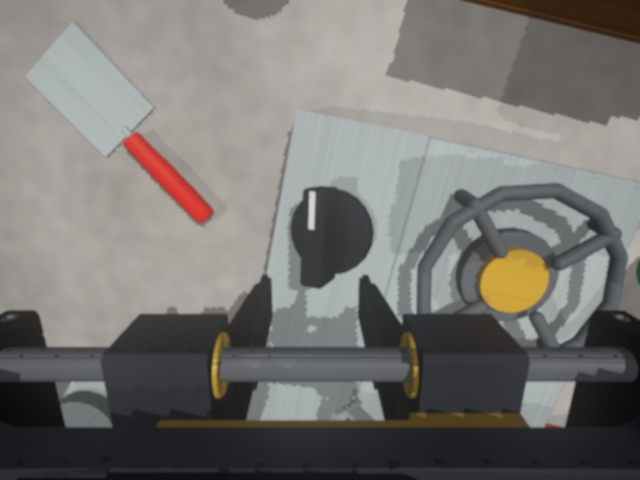

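The wrist view shows the stroke running from (312,191) to (312,230), which matches the 1.8 rad prediction of (311,194). The fingers straddle the bar at about x 265 to 365. Descending.

Emit:
{"op": "step_arm", "data": {
  "moves": [
    {"tx": 0, "ty": 0, "tz": 30, "roll": 0},
    {"tx": 0, "ty": 0, "tz": 60, "roll": 0},
    {"tx": 0, "ty": 0, "tz": 80, "roll": 0},
    {"tx": 0, "ty": 0, "tz": 88, "roll": 0},
    {"tx": 0, "ty": 0, "tz": 93, "roll": 0},
    {"tx": 0, "ty": 0, "tz": 98, "roll": 0},
    {"tx": 0, "ty": 0, "tz": 98, "roll": 0}
  ],
  "grip": 38
}}

```text
t: 2.48
eef_pos: [567.5, 93.5, 87.1]
tcp_rot: [3.141, 0.0, 1.849]
ft_force: [0.4, -0.4, 1.0]
opening: 0.4
grip_force: 0.0
```

Emit:
{"op": "step_arm", "data": {
  "moves": [
    {"tx": 0, "ty": 0, "tz": 2, "roll": 0.05},
    {"tx": 0, "ty": 0, "tz": 3, "roll": 0.1},
    {"tx": 0, "ty": 0, "tz": 3, "roll": 0.2},
    {"tx": 0, "ty": 0, "tz": 3, "roll": 0.3},
    {"tx": 0, "ty": 0, "tz": 3, "roll": 0.4},
    {"tx": 0, "ty": 0, "tz": 3, "roll": 0.5},
    {"tx": 0, "ty": 0, "tz": 3, "roll": 0.6},
    {"tx": 0, "ty": 0, "tz": 3, "roll": 0.7},
    {"tx": 0, "ty": 0, "tz": 3, "roll": 0.8}
  ],
  "grip": 32
}}

```text
t: 3.23
eef_pos: [566.5, 93.1, 84.9]
tcp_rot: [-3.14, 0.001, 1.044]
ft_force: [-6.5, -1.3, 3.1]
opening: 0.335
grip_force: 3.2
```

Emit:
{"op": "step_arm", "data": {
  "moves": [
    {"tx": 0, "ty": 0, "tz": 0, "roll": 0.1},
    {"tx": 0, "ty": 0, "tz": 0, "roll": 0.2},
    {"tx": 0, "ty": 0, "tz": 0, "roll": 0.3},
    {"tx": 0, "ty": 0, "tz": 0, "roll": 0.4},
    {"tx": 0, "ty": 0, "tz": 0, "roll": 0.5},
    {"tx": 0, "ty": 0, "tz": 0, "roll": 0.6},
    {"tx": 0, "ty": 0, "tz": 0, "roll": 0.7},
    {"tx": 0, "ty": 0, "tz": 0, "roll": 0.8},
    {"tx": 0, "ty": 0, "tz": 0, "roll": 0.9},
    {"tx": 0, "ty": 0, "tz": 0, "roll": 0.95},
    {"tx": 0, "ty": 0, "tz": 0, "roll": 0.95}
  ],
  "grip": 28
}}

```text
t: 4.15
eef_pos: [567.5, 93.6, 85.0]
tcp_rot: [-3.141, -0.001, 0.097]
ft_force: [-2.5, 2.4, 1.8]
opening: 0.296
grip_force: 1.7
```

Emit:
{"op": "step_arm", "data": {
  "moves": [
    {"tx": 0, "ty": 0, "tz": 0, "roll": 0},
    {"tx": 0, "ty": 0, "tz": 0, "roll": 0},
    {"tx": 0, "ty": 0, "tz": 0, "roll": 0},
    {"tx": 0, "ty": 0, "tz": 0, "roll": 0.05},
    {"tx": 0, "ty": 0, "tz": 0, "roll": 0.08},
    {"tx": 0, "ty": 0, "tz": 0, "roll": 0.08}
  ],
  "grip": 8
}}

```text
t: 4.65
eef_pos: [568.3, 93.8, 84.9]
tcp_rot: [-3.141, -0.003, 0.021]
ft_force: [0.1, 6.6, 6.1]
opening: 0.192
grip_force: 30.7
```

Emit:
{"op": "step_arm", "data": {
  "moves": [
    {"tx": 0, "ty": 0, "tz": 0, "roll": 0.04},
    {"tx": 0, "ty": 0, "tz": 0, "roll": 0.08},
    {"tx": 0, "ty": 0, "tz": 0, "roll": 0.08}
  ]
}}

```text
t: 4.9
eef_pos: [567.9, 93.9, 85.0]
tcp_rot: [-3.141, -0.002, -0.059]
ft_force: [-3.1, 7.1, 7.5]
opening: 0.203
grip_force: 33.0
```

```bash
python3 -c "
from w import *
s=env.state(); print(s['moment'],s['ft_force'],s['tcp_rot'],s['opening'])"
```

```text
[1.07189462 0.56687766 1.06000558] [-3.05685608  7.06027871  7.51879291] [-3.14106843e+00 -2.08199512e-03 -5.91062293e-02] 0.20330054395382635
```

Grip opening 18 mm with the moment rising means the knob is at its stop. Releasing, rising, and moving over the brush.

Emit:
{"op": "step_arm", "data": {
  "moves": [
    {"tx": 0, "ty": 0, "tz": 0, "roll": 0},
    {"tx": 0, "ty": 0, "tz": 0, "roll": 0},
    {"tx": 0, "ty": 0, "tz": 0, "roll": 0},
    {"tx": 0, "ty": 0, "tz": -30, "roll": 0},
    {"tx": 0, "ty": 0, "tz": -65, "roll": 0},
    {"tx": 0, "ty": 0, "tz": -100, "roll": 0},
    {"tx": 0, "ty": 0, "tz": -135, "roll": 0},
    {"tx": 0, "ty": 0, "tz": -170, "roll": 0},
    {"tx": 0, "ty": 0, "tz": -205, "roll": 0},
    {"tx": 0, "ty": 0, "tz": -245, "roll": 0},
    {"tx": 0, "ty": 0, "tz": -245, "roll": 0}
  ],
  "grip": 40
}}

```text
t: 5.82
eef_pos: [569.2, 93.0, 336.3]
tcp_rot: [-3.14, -0.011, -0.061]
ft_force: [0.6, 0.7, -0.1]
opening: 0.422
grip_force: 0.0
```

```bash
python3 -c "
from h import *
go(640,-48,330,.08)"
```

```text
eef [569.2  93.  336.3] rot [-3.14  -0.011 -0.061] -> t [ 79.1 136.5   7. ] roll -0.141
```

Emit:
{"op": "step_arm", "data": {
  "moves": [
    {"tx": 18, "ty": 32, "tz": 0, "roll": -0.05},
    {"tx": 36, "ty": 64, "tz": 0, "roll": -0.1},
    {"tx": 54, "ty": 96, "tz": 0, "roll": -0.14},
    {"tx": 70, "ty": 120, "tz": 0, "roll": -0.14},
    {"tx": 79, "ty": 136, "tz": 0, "roll": -0.14},
    {"tx": 79, "ty": 136, "tz": 0, "roll": -0.14},
    {"tx": 79, "ty": 136, "tz": 0, "roll": -0.14}
  ],
  "grip": 75
}}

```text
t: 6.4
eef_pos: [637.9, -48.0, 328.0]
tcp_rot: [-3.141, 0.001, 0.077]
ft_force: [-0.2, -0.3, -1.0]
opening: 0.779
grip_force: 0.0
```

Run:
```python
from w import *
K,V=wrist("w2"); CAM["wrist"]=(K,V[:3]); go(640,-48,330,.08)
r=optics.read_camera("side")["pixels"]; cv2.imwrite("pics/side2.png",r)
a=cv2.imread("pics/w2.png")
b=cv2.resize(r[150:290,320:500],None,fx=2.2,fy=2.2,interpolation=cv2.INTER_CUBIC)
c=np.zeros((600,800,3),np.uint8); c[:480,:640]=a; c[600-b.shape[0]:,800-b.shape[1]:]=b; cv2.imwrite("pics/w2c.png",c); print(b.shape)
for s,n in ((0,"butt"),(150,'h0'),(200,'tip')):
    d=np.array([.643*np.cos(.072),.643*np.sin(.072),.766]); print(n,proj("wrist",np.array([634,-54.4,98])+s*d))
```

```text
eef [637.6 -47.1 328.4] rot [-3.141  0.     0.079] -> t [ 2.3  1.1 -1.6] roll -0.001
(308, 396, 3)
butt [[321.30090396 205.30248377]]
h0 [[325.19350517 105.89250759]]
tip [[327.55629593  45.55111598]]
```

View pics/w2c.png

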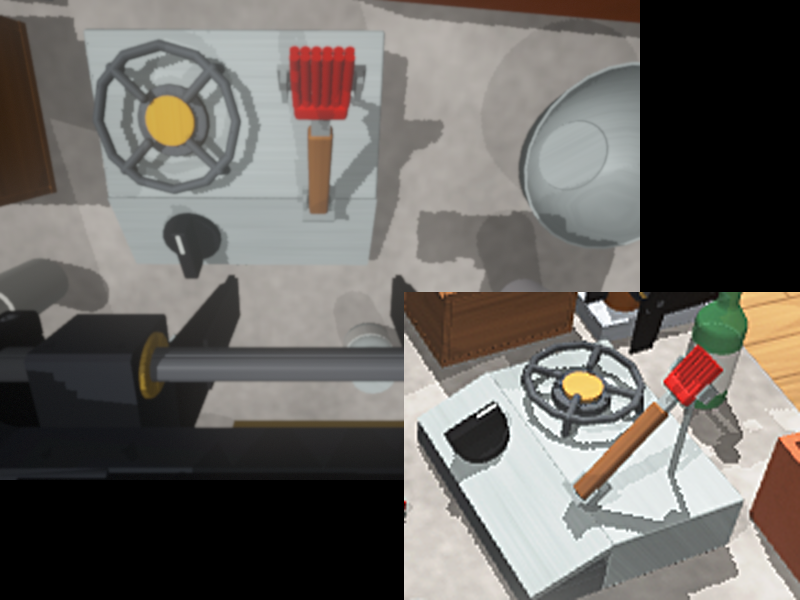

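Run:
```python
from w import *
d=np.load("pics/w2.npz"); CAM["wrist"]=(d["K"],d["V"][:3])
a=np.arctan2(44,95); kp=np.array([580.6,91.9,58])
for th in (-.1,0,.1,.3):
    q=lambda u,v=0:kp+(R.from_euler('z',.072)*R.from_euler('y',-a)*R.from_euler('z',th)).apply([u,v,42])
    print(th,[np.round(proj("wrist",q(u))[0]) for u in (36,14,-36)],[np.round((proj("side",q(u))[0]-[320,150])*2.2+[404,292]) for u in (36,14,-36)])
# brush refine: scene, side, wrist points
P={"scene":(sc([145,343]),sc([337,283])),"side":(sd([494,360]),sd([718,133])),"wrist":([319,210],[322,48])}
def f(p):
    bt=p[:3]; dd=np.array([.6428*np.cos(p[3]),.6428*np.sin(p[3]),.766])
    return np.concatenate([np.r_[proj(c,bt)[0]-b,proj(c,bt+200*dd)[0]-t] for c,(b,t) in P.items()]+[[(p[2]-98)]])
s=least_squares(f,[634,-54,98,.072],loss='soft_l1'); print(s.x,np.round(s.fun,1))
a=cv2.resize(cv2.imread("pics/w2.png")[195:285,140:240],None,fx=4,fy=4,interpolation=cv2.INTER_CUBIC)
b=cv2.resize(cv2.imread("pics/w2.png")[40:230,260:380],None,fx=2.6,fy=2.6,interpolation=cv2.INTER_CUBIC)
c=np.zeros((500,800,3),np.uint8); c[:360,:400]=a; c[:494,410:410+312]=b; cv2.imwrite("pics/k.png",c)
```

```text
-0.1 [array([184., 233.]), array([186., 248.]), array([191., 278.])] [array([500., 406.]), array([484., 415.]), array([446., 436.])]
0 [array([180., 233.]), array([185., 248.]), array([194., 278.])] [array([499., 404.]), array([483., 415.]), array([447., 438.])]
0.1 [array([177., 233.]), array([183., 248.]), array([197., 278.])] [array([498., 402.]), array([482., 414.]), array([448., 440.])]
0.3 [array([170., 234.]), array([181., 248.]), array([203., 278.])] [array([494., 399.]), array([481., 413.]), array([452., 443.])]
[ 6.32054359e+02 -5.22628595e+01  9.86846304e+01  8.14405792e-02] [ 1.5 -0.7 -3.6  4.   0.3  1.3  0.5 -1.3  0.2 -2.9 -0.4  0.7  0.7]
```

View pics/k.png

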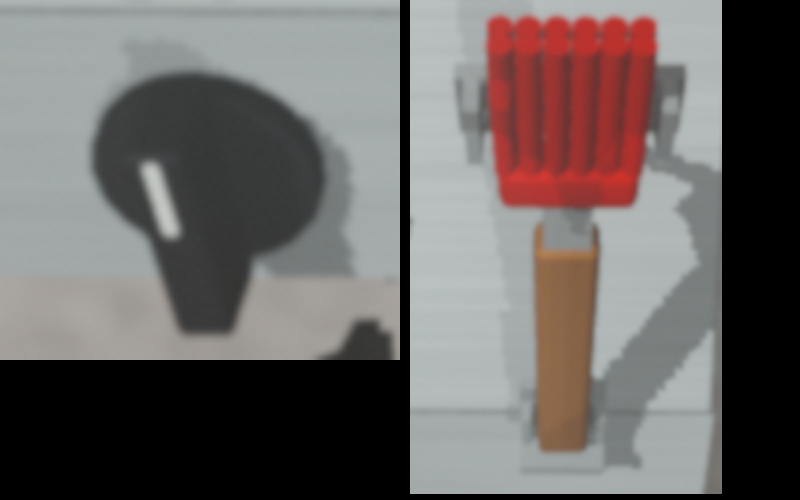

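Crops: the knob stroke runs along the slope, (177,236) to (183,254), against (180,233) to (185,248) predicted for 0 rad, so the knob is off. The red brush is confirmed, with prongs beside the head and a small tray at the butt. So I'll grip the handle 118 mm from the butt.

```bash
python3 -c "
from h import *
go(703.7,-46,178.3,.08)"
```

```text
eef [637.5 -46.6 328.6] rot [-3.141  0.     0.079] -> t [ 66.    4.7 150.3] roll -0.001
```

Emit:
{"op": "step_arm", "data": {
  "moves": [
    {"tx": 22, "ty": 2, "tz": 0, "roll": 0},
    {"tx": 44, "ty": 4, "tz": 0, "roll": 0},
    {"tx": 66, "ty": 4.5, "tz": 0, "roll": 0},
    {"tx": 66, "ty": 4.5, "tz": 35, "roll": 0},
    {"tx": 66, "ty": 4.5, "tz": 70, "roll": 0},
    {"tx": 66, "ty": 4.5, "tz": 105, "roll": 0},
    {"tx": 66, "ty": 4.5, "tz": 130, "roll": 0},
    {"tx": 66, "ty": 4.5, "tz": 142, "roll": 0},
    {"tx": 66, "ty": 4.5, "tz": 150, "roll": 0},
    {"tx": 66, "ty": 4.5, "tz": 150, "roll": 0}
  ],
  "grip": 55
}}

```text
t: 7.33
eef_pos: [703.9, -46.0, 178.2]
tcp_rot: [-3.141, 0.001, 0.08]
ft_force: [-0.1, -0.1, 0.9]
opening: 0.578
grip_force: 0.0
```

Emit:
{"op": "step_arm", "data": {
  "moves": [
    {"tx": 0, "ty": 0, "tz": 0, "roll": 0},
    {"tx": 0, "ty": 0, "tz": 0, "roll": 0},
    {"tx": 0, "ty": 0, "tz": 0, "roll": 0},
    {"tx": 0, "ty": 0, "tz": 0, "roll": 0},
    {"tx": 0, "ty": 0, "tz": 0, "roll": 0},
    {"tx": 0, "ty": 0, "tz": 0, "roll": 0}
  ],
  "grip": 5
}}

```text
t: 7.83
eef_pos: [704.1, -46.8, 179.0]
tcp_rot: [3.142, -0.001, 0.079]
ft_force: [0.1, 0.9, -0.2]
opening: 0.217
grip_force: 0.0
```

Emit:
{"op": "step_arm", "data": {
  "moves": [
    {"tx": 0, "ty": 0, "tz": 0, "roll": 0},
    {"tx": 0, "ty": 0, "tz": 0, "roll": 0},
    {"tx": -2, "ty": 0, "tz": -1.6, "roll": 0},
    {"tx": -4, "ty": 0, "tz": -3, "roll": 0},
    {"tx": -6, "ty": 0, "tz": -4.5, "roll": 0},
    {"tx": -8, "ty": 0, "tz": -6, "roll": 0},
    {"tx": -10, "ty": 0, "tz": -7, "roll": 0},
    {"tx": -10, "ty": 0, "tz": -7, "roll": 0}
  ]
}}

```text
t: 8.5
eef_pos: [694.6, -47.6, 186.6]
tcp_rot: [3.141, -0.003, 0.079]
ft_force: [5.5, -0.4, 3.9]
opening: 0.204
grip_force: 30.0
```

Run:
```python
from w import *
s=env.state(); print(s["grip_force"],s["opening"],s["ft_force"],s["moment"],s["eef_pos"])
o=[]
for n,x,y in(("side",370,130),("scene",340,220)):
    r=optics.read_camera(n)["pixels"]; cv2.imwrite(f"pics/{n}3.png",r); o.append(cv2.resize(r[y:y+150,x:x+110],None,fx=3.6,fy=3.6,interpolation=cv2.INTER_CUBIC))
cv2.imwrite("pics/p3.png",np.hstack(o)); print(o[0].shape)
```

```text
30.001646876335144 0.2036263570655148 [ 5.45723293 -0.35941833  3.91352251] [ 0.14100316 -1.00427422 -0.0235936 ] [694.6438613  -47.60921208 186.64453149]
(540, 396, 3)
```

View pics/p3.png

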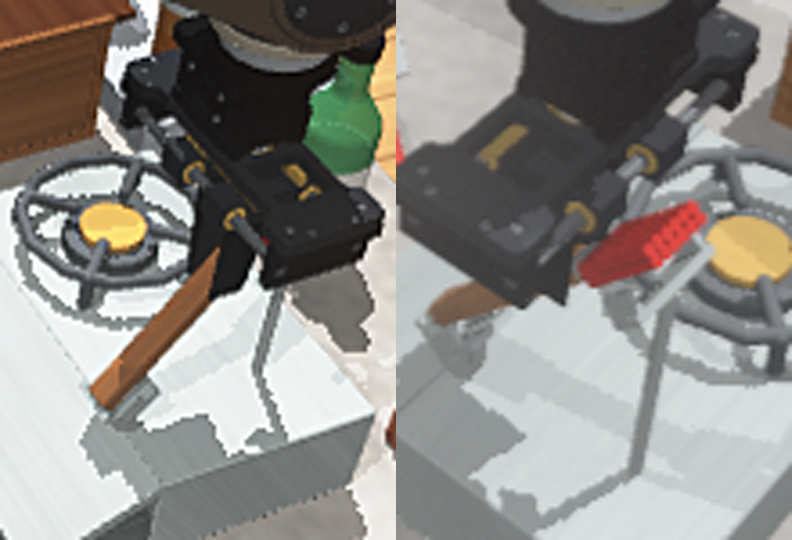

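Side and scene crops: butt still in the tray at side ≈(399,240), head lifted off its prongs, gripped at 30 N. The brush pivoted about 5° more upright, as I intended. Lifting.

Emit:
{"op": "step_arm", "data": {
  "moves": [
    {"tx": 0, "ty": 0, "tz": -10, "roll": 0},
    {"tx": 0, "ty": 0, "tz": -25, "roll": 0},
    {"tx": 0, "ty": 0, "tz": -50, "roll": 0},
    {"tx": 0, "ty": 0, "tz": -80, "roll": 0},
    {"tx": 0, "ty": 0, "tz": -110, "roll": 0},
    {"tx": 0, "ty": 0, "tz": -130, "roll": 0},
    {"tx": 0, "ty": 0, "tz": -130, "roll": 0},
    {"tx": 0, "ty": 0, "tz": -130, "roll": 0}
  ]
}}

```text
t: 9.27
eef_pos: [693.6, -47.7, 316.4]
tcp_rot: [3.141, -0.0, 0.079]
ft_force: [-1.1, -0.5, -1.8]
opening: 0.211
grip_force: 30.0
```

Run:
```python
from w import *
s=env.state(); print(s["grip_force"],s["opening"],s["ft_force"],s["eef_pos"])
o=[]
for n in("side","scene"):
    r=optics.read_camera(n)["pixels"]; cv2.imwrite(f"pics/{n}4.png",r)
    c=np.round(proj(n,s["eef_pos"]+np.array([0,0,-10]))[0]).astype(int); x,y=c[0]-60,c[1]-75; print(n,x,y)
    o.append(cv2.resize(r[y:y+160,x:x+110],None,fx=3.6,fy=3.6,interpolation=cv2.INTER_CUBIC))
cv2.imwrite("pics/p4.png",np.hstack(o)); print(o[0].shape)
```

```text
29.99893069267273 0.21073215613898902 [-1.13652379 -0.49527609 -1.77191275] [693.60877297 -47.65601515 316.38311404]
side 379 92
scene 332 171
(576, 396, 3)
```

View pics/p4.png

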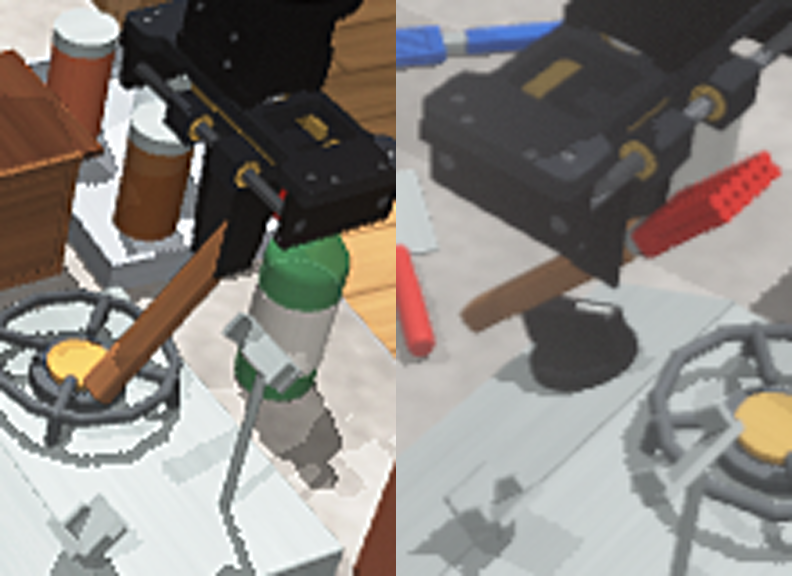

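Side crop: butt centre (100,385). Scene crop: butt (74,317), head tip face about (352,188). The brush is held firmly with the rest left behind. Measuring butt and lean.

Run:
```python
from w import *
e=np.array([693.8,-47.5,316.5])
a=np.array([74,317])/3.6+[332,171]; b=np.array([100,385])/3.6+[379,92]
P,r=tri(a,b); print("butt",P,r,"rel",P-e)
for ln in (30,32,34,36,38,40):
    L=np.deg2rad(ln); d=np.array([np.sin(L)*np.cos(.08),np.sin(L)*np.sin(.08),np.cos(L)])
    # brush point s=118 at tool offset (4,0,10.8)
    g=e+[4,0,10.8]; bt=g-118*d; tp=g+82*d
    print(ln,"rel",np.round(bt-e,1),np.round((proj("scene",bt)[0]-[332,171])*3.6),np.round((proj("side",bt)[0]-[379,92])*3.6),"tip",np.round((proj("scene",tp)[0]-[332,171])*3.6))
```

```text
butt [624.67901734 -59.06506393 239.0011533 ] 2.0250620999633497 rel [-69.12098266 -11.56506393 -77.4988467 ]
30 rel [-54.8  -4.7 -91.4] [107. 340.] [115. 396.] tip [334. 151.]
32 rel [-58.3  -5.  -89.3] [102. 334.] [111. 395.] tip [339. 156.]
34 rel [-61.8  -5.3 -87. ] [ 96. 327.] [107. 394.] tip [344. 162.]
36 rel [-65.1  -5.5 -84.7] [ 91. 320.] [102. 393.] tip [348. 168.]
38 rel [-68.4  -5.8 -82.2] [ 86. 313.] [ 98. 391.] tip [353. 174.]
40 rel [-71.6  -6.1 -79.6] [ 81. 306.] [ 94. 390.] tip [357. 181.]
```

```bash
cat > lean.py <<'E'
from w import *
def handle(img,box):
    x,y,w,h=box; hsv=cv2.cvtColor(img[y:y+h,x:x+w],cv2.COLOR_BGR2HSV)
    m=cv2.inRange(hsv,(6,90,50),(16,215,190)); n,l,st,_=cv2.connectedComponentsWithStats(m); k=1+np.argmax(st[1:,4])
    p=np.argwhere(l==k)[:,::-1]+[x,y]; v=cv2.fitLine(p.astype(np.float32),cv2.DIST_L2,0,.01,.01).ravel(); return v,len(p),p.min(0),p.max(0)
def direction(i,bs,bd):
    N=[]
    for n,b in(("scene",bs),("side",bd)):
        v,c,lo,hi=handle(cv2.imread(f"pics/{n}{i}.png"),b); print(n,np.round(v,2),c,lo,hi)
        K,V=CAM[n]; l=np.cross([v[2],v[3],1],[v[2]+v[0]*50,v[3]+v[1]*50,1]); N.append(V[:,:3].T@(K.T@l))
    d=np.cross(*N); d/=np.linalg.norm(d); d*=np.sign(d[2]); print(i,"dir",d,"lean",np.degrees(np.arccos(d[2])),"yaw",np.arctan2(d[1],d[0]))
if __name__=="__main__":
    direction(0,(345,290,60,40),(390,190,60,60)); direction(3,(345,290,60,30),(390,190,45,60)); direction(4,(345,225,60,45),(398,150,45,60))
E
python3 lean.py
```

```text
scene [ 9.8000e-01 -2.0000e-01  3.7758e+02  3.0174e+02] 199 [354 294] [395 308]
side [  0.69  -0.72 418.27 221.37] 479 [397 200] [439 243]
0 dir [0.6801023  0.08734907 0.72789491] lean 43.28979386396537 yaw 0.127735891683314
scene [ 1.0000e+00 -1.0000e-01  3.5964e+02  3.0164e+02] 44 [351 299] [367 304]
side [  0.65  -0.76 413.33 222.83] 413 [395 198] [430 243]
3 dir [0.77429626 0.28874553 0.56310862] lean 55.728946327218246 yaw 0.356940154266114
scene [ 9.5000e-01 -3.2000e-01  3.7130e+02  2.4962e+02] 177 [353 243] [385 257]
side [  0.64  -0.77 422.29 180.88] 515 [402 153] [441 203]
4 dir [0.70085371 0.19283177 0.68674594] lean 46.62692928695627 yaw 0.2684948827203086
```

Run:
```python
from w import *
def ang(c,bt,L,yaw):
    L=np.deg2rad(L); d=np.array([np.sin(L)*np.cos(yaw),np.sin(L)*np.sin(yaw),np.cos(L)]); p=proj(c,bt+20*d)[0]; q=proj(c,bt+100*d)[0]; return np.degrees(np.arctan2(-(q-p)[1],(q-p)[0]))
for c,m0,m3,m4 in(("side",np.degrees(np.arctan2(.72,.69)),np.degrees(np.arctan2(.76,.65)),np.degrees(np.arctan2(.77,.64))),("scene",np.degrees(np.arctan2(.2,.98)),0,np.degrees(np.arctan2(.32,.95)))):
  print(c,"meas",m0,m3,m4)
  for yaw in(.08,.14):
    for L in (34,37,40): print(yaw,L,ang(c,np.array([632,-52,98.5]),L,yaw),ang(c,np.array([626,-55,235]),L,yaw))
```

```text
side meas 46.2188752351313 49.460848258516556 50.26769712804423
0.08 34 50.065045733750694 51.18506010184287
0.08 37 48.24323708979618 49.32168106713775
0.08 40 46.476468486187066 47.50183108388979
0.14 34 51.779089169745255 52.78928056071585
0.14 37 50.070290115475004 51.036660322983245
0.14 40 48.411021869829064 49.322773466971576
scene meas 11.534620653644717 0 18.615692007331038
0.08 34 25.732719587089246 34.516316696661
0.08 37 20.159503711732686 29.21369375045944
0.08 40 14.891584465413441 24.036829206453337
0.14 34 26.725188504659616 34.852320432430794
0.14 37 21.48983461145834 29.831773078588697
0.14 40 16.541771491987 24.94853471919627
```

Run:
```python
from w import *
K,V=wrist("w4"); CAM["wrist"]=(K,V[:3]); e=env.state()["eef_pos"]; print(e)
im=cv2.imread("pics/w4.png"); hsv=cv2.cvtColor(im,cv2.COLOR_BGR2HSV); m=cv2.inRange(hsv,(0,150,60),(5,255,255))|cv2.inRange(hsv,(175,150,60),(180,255,255))
n,l,st,ce=cv2.connectedComponentsWithStats(m); k=1+np.argmax(st[1:,4]); print(st[k],ce[k])
yaw=.08
for L in (32,35,38,40,42):
    L_=np.deg2rad(L); Rb=R.from_euler('z',yaw)*R.from_euler('y',L_)
    g=e+[4,.3,10.8]; pts=[g+Rb.apply([x,y,s-118]) for x in(-7,7) for y in(-21,21) for s in(150,200)]
    q=proj("wrist",np.array(pts)); print(L,"bbox",np.round(np.r_[q.min(0),q.max(0)-q.min(0)]),"tip-top",np.round(proj("wrist",g+Rb.apply([-7,0,82]))[0]))
cv2.imwrite("pics/w4m.png",m)
```

```text
[693.4120839  -47.53972994 313.93522436]
[  242   210   148    90 10632] [315.68933409 252.93096313]
32 bbox [232. 234. 170.  72.] tip-top [316. 289.]
35 bbox [232. 219. 168.  82.] tip-top [316. 272.]
38 bbox [233. 205. 166.  92.] tip-top [316. 255.]
40 bbox [234. 195. 165.  98.] tip-top [316. 244.]
42 bbox [235. 187. 163. 104.] tip-top [316. 233.]
```

Run:
```python
from w import *
d=np.load("pics/w4.npz"); CAM["wrist"]=(d["K"],d["V"][:3]); e=np.array([693.5,-47.5,315.5])
m=cv2.imread("pics/w4m.png",0)
for r in range(205,305,8):
    x=np.flatnonzero(m[r]); print(r,x.min() if len(x) else None,x.max() if len(x) else None,end='; ')
print()
def pts(p):
    Rb=R.from_euler('z',.08)*R.from_euler('y',p[0]); g=e+R.from_euler('z',.08).apply([p[1],0,p[2]])
    P=np.array([g+Rb.apply([x,y,s-118]) for x in(-7,7) for y in(-21,21) for s in(150,200)]); return P,g-118*Rb.apply([0,0,1]),g+82*Rb.apply([0,0,1])
def f(p):
    q=proj("wrist",pts(p)[0]); return np.r_[q[:,1].min()-210,q[:,1].max()-300,(np.ptp(q[:,0])-148)/2,(p[1]-4)*.3,(p[2]-10.8)*.3]
s=least_squares(f,[.66,4,10.8]); print(np.degrees(s.x[0]),s.x,s.fun); P,b,t=pts(s.x); print("butt rel",b-e,"tip rel",t-e)
print(np.round((proj("scene",b)[0]-[332,171])*3.6),np.round((proj("side",b)[0]-[379,92])*3.6),"tip",np.round((proj("scene",t)[0]-[332,171])*3.6))
```

```text
205 None None; 213 246 384; 221 243 387; 229 247 384; 237 243 388; 245 242 388; 253 247 383; 261 251 379; 269 255 375; 277 259 371; 285 263 367; 293 268 362; 301 None None; 
40.8983105634498 [ 0.71381018 -2.78876481  2.11634422] [-0.10157682 -0.00460492  1.27074135 -2.03662944 -2.60509674]
butt rel [-79.78954171  -6.3968157  -87.0766432 ] tip rel [50.73536709  4.06751043 64.09791174]
[ 68. 310.] [ 80. 403.] tip [340. 194.]
```

```bash
python3 -c "
from h import *
go(527,331,315,.08)"
```

```text
eef [693.4 -47.5 313.9] rot [-3.141e+00  3.000e-03  7.900e-02] -> t [-1.361e+02 -3.905e+02 -3.000e-01] roll -0.001
```

Emit:
{"op": "step_arm", "data": {
  "moves": [
    {"tx": -6, "ty": -16, "tz": 0, "roll": 0},
    {"tx": -17, "ty": -48, "tz": 0, "roll": 0},
    {"tx": -30, "ty": -86, "tz": 0, "roll": 0},
    {"tx": -43, "ty": -124, "tz": 0, "roll": 0},
    {"tx": -57, "ty": -162, "tz": 0, "roll": 0},
    {"tx": -70, "ty": -200, "tz": 0, "roll": 0},
    {"tx": -83, "ty": -238, "tz": 0, "roll": 0},
    {"tx": -97, "ty": -276, "tz": 0, "roll": 0},
    {"tx": -110, "ty": -314, "tz": 0, "roll": 0},
    {"tx": -122, "ty": -350, "tz": 0, "roll": 0},
    {"tx": -132, "ty": -380, "tz": 0, "roll": 0},
    {"tx": -136, "ty": -390, "tz": 0, "roll": 0}
  ]
}}

```text
t: 10.42
eef_pos: [524.9, 334.2, 314.7]
tcp_rot: [-3.141, 0.002, 0.082]
ft_force: [-0.2, -0.1, -1.5]
opening: 0.207
grip_force: 30.0
```

Emit:
{"op": "step_arm", "data": {
  "moves": [
    {"tx": 0, "ty": 0, "tz": 25, "roll": 0},
    {"tx": 0, "ty": 0, "tz": 55, "roll": 0},
    {"tx": 0, "ty": 0, "tz": 85, "roll": 0},
    {"tx": 0, "ty": 0, "tz": 105, "roll": 0},
    {"tx": 0, "ty": 0, "tz": 110, "roll": 0},
    {"tx": 0, "ty": 0, "tz": 110, "roll": 0}
  ]
}}

```text
t: 10.92
eef_pos: [527.1, 330.0, 204.1]
tcp_rot: [3.14, 0.003, 0.079]
ft_force: [0.1, 0.7, -1.2]
opening: 0.209
grip_force: 30.0
```

Run:
```python
from w import *
s=env.state(); print(s["grip_force"],s["opening"],s["ft_force"],s["eef_pos"],s["tcp_rot"])
o=[]
for n in("side","scene"):
    r=optics.read_camera(n)["pixels"]; cv2.imwrite(f"pics/{n}5.png",r)
    c=np.round(proj(n,np.array([492,324,110]))[0]).astype(int); x,y=c[0]-40,c[1]-50; print(n,x,y)
    o.append(cv2.resize(r[y:y+115,x:x+78],None,fx=5.1,fy=5.1,interpolation=cv2.INTER_CUBIC))
cv2.imwrite("pics/p5.png",np.hstack(o)); print(o[0].shape)
```

```text
29.998825192451477 0.20925385748691547 [ 0.05286675  0.69410451 -1.21657236] [527.10483584 330.04526525 204.07575707] [3.14031098 0.00325767 0.0786813 ]
side 257 105
scene 381 141
(586, 398, 3)
```

View pics/p5.png

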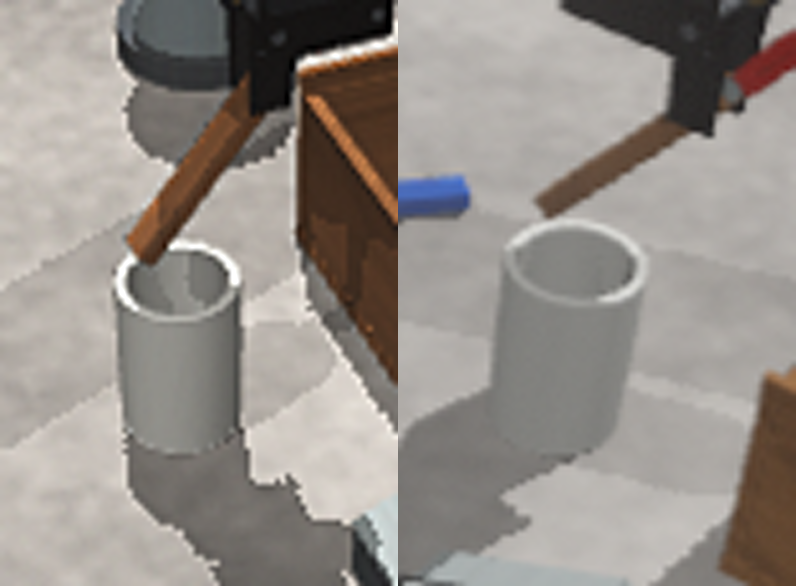

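Side: butt at (143,250), rim centre (178,281). Scene: butt (145,207), rim centre (177,262). The butt is just above the mouth, towards its near (-x) side. Triangulating both with the same cameras.

Run:
```python
from w import *
a=lambda p:np.array(p)/5.1+[381,141]; b=lambda p:np.array(p)/5.1+[257,105]
B,r1=tri(a([145,207]),b([143,250])); C,r2=tri(a([177,262]),b([178,281])); e=np.array([527.1,330,204.1])
print("butt",B,r1,"rim",C,r2,"butt rel tcp",B-e,"butt-rim",B-C)
M,r3=tri(a([275,130]),b([250,105]));print(M,r3)
def ang(c,L,yaw):
    L=np.deg2rad(L); d=np.array([np.sin(L)*np.cos(yaw),np.sin(L)*np.sin(yaw),np.cos(L)]); p=proj(c,B)[0]; q=proj(c,B+80*d)[0]; return np.degrees(np.arctan2(-(q-p)[1],(q-p)[0]))
for L in(30,34,37,40): print(L,ang("scene",L,.08),ang("side",L,.08))
print("meas scene",np.degrees(np.arctan2(77,130)),"side",np.degrees(np.arctan2(250-105,250-143)))
```

```text
butt [457.0232231  319.61798096 123.59229654] 0.8243765298475125 rim [476.94705009 323.6317936   96.88878326] 0.0905096088395112 butt rel tcp [-70.0767769  -10.38201904 -80.50770346] butt-rim [-19.92382699  -4.01381263  26.70351328]
[519.35628788 322.50686345 198.58273863] 1.6736109080846973
30 44.866166537415516 61.6393940961949
34 39.396784263160875 58.17158252583107
37 35.28317708648613 55.641125575249426
40 31.18160452787021 53.164450764425524
meas scene 30.638585338186616 side 53.57523263983523
```

The lean is still 40°, so the pivot sprang back. Entry fits at this offset, so descend and feel for contact.

Emit:
{"op": "step_arm", "data": {
  "moves": [
    {"tx": -0.8, "ty": -2, "tz": 0, "roll": 0},
    {"tx": -0.8, "ty": -2, "tz": 10, "roll": 0},
    {"tx": -0.8, "ty": -2, "tz": 20, "roll": 0},
    {"tx": -0.8, "ty": -2, "tz": 30, "roll": 0},
    {"tx": -0.8, "ty": -2, "tz": 40, "roll": 0},
    {"tx": -0.8, "ty": -2, "tz": 50, "roll": 0},
    {"tx": -0.8, "ty": -2, "tz": 58, "roll": 0},
    {"tx": -0.8, "ty": -2, "tz": 62, "roll": 0},
    {"tx": -0.8, "ty": -2, "tz": 64, "roll": 0},
    {"tx": -0.8, "ty": -2, "tz": 64, "roll": 0}
  ]
}}

```text
t: 11.85
eef_pos: [527.2, 332.4, 141.3]
tcp_rot: [3.141, -0.0, 0.079]
ft_force: [3.2, -1.6, -1.4]
opening: 0.211
grip_force: 30.0
```

Emit:
{"op": "step_arm", "data": {
  "moves": [
    {"tx": 1, "ty": 0.5, "tz": 0, "roll": 0},
    {"tx": 2, "ty": 1, "tz": 0, "roll": 0},
    {"tx": 2, "ty": 1, "tz": 0, "roll": 0}
  ]
}}

```text
t: 12.1
eef_pos: [529.2, 331.5, 141.8]
tcp_rot: [-3.141, -0.0, 0.079]
ft_force: [2.4, -1.0, -2.9]
opening: 0.206
grip_force: 30.0
```

Emit:
{"op": "step_arm", "data": {
  "moves": [
    {"tx": 0, "ty": 0, "tz": 1.5, "roll": 0},
    {"tx": 0, "ty": 0, "tz": 3, "roll": 0},
    {"tx": 0, "ty": 0, "tz": 4.5, "roll": 0},
    {"tx": 0, "ty": 0, "tz": 4.5, "roll": 0}
  ]
}}

```text
t: 12.43
eef_pos: [529.6, 331.7, 137.5]
tcp_rot: [-3.141, -0.002, 0.079]
ft_force: [5.3, -1.8, 2.5]
opening: 0.208
grip_force: 30.0
```

Emit:
{"op": "step_arm", "data": {
  "moves": [
    {"tx": 1.5, "ty": 0.5, "tz": 0, "roll": 0},
    {"tx": 3, "ty": 1, "tz": 0, "roll": 0},
    {"tx": 3, "ty": 1, "tz": 0, "roll": 0}
  ]
}}

```text
t: 12.68
eef_pos: [532.2, 330.7, 137.0]
tcp_rot: [-3.142, 0.0, 0.079]
ft_force: [3.2, -0.6, 0.8]
opening: 0.206
grip_force: 30.0
```

Run:
```python
from w import *
s=env.state(); print(s["ft_force"],s["moment"],s["eef_pos"])
# crock shift: template-match the crock's lower front between picture 5 and now
for n,P in(("side",[477,324,40]),("scene",[477,324,40])):
    r=optics.read_camera(n)["pixels"]; cv2.imwrite(f"pics/{n}6.png",r); a=cv2.imread(f"pics/{n}5.png")
    c=np.round(proj(n,np.array(P))[0]).astype(int); t=a[c[1]-14:c[1]+24,c[0]-20:c[0]+20]; w=r[c[1]-26:c[1]+36,c[0]-32:c[0]+32]
    R_=cv2.matchTemplate(w,t,cv2.TM_SQDIFF_NORMED); print(n,np.array(cv2.minMaxLoc(R_)[2])-12,R_.min())
```

```text
[ 3.16661332 -0.55895604  0.81802858] [-0.31586071 -0.49236668  0.03488864] [532.21317737 330.74705035 137.04883625]
side [0 0] 0.02434647
scene [0 0] 0.0063534724
```

Emit:
{"op": "step_arm", "data": {
  "moves": [
    {"tx": 1, "ty": 0, "tz": 1.5, "roll": 0},
    {"tx": 1.5, "ty": 0, "tz": 3, "roll": 0},
    {"tx": 1.5, "ty": 0, "tz": 4.5, "roll": 0},
    {"tx": 1.5, "ty": 0, "tz": 4.5, "roll": 0}
  ]
}}

```text
t: 13.12
eef_pos: [533.7, 331.1, 133.3]
tcp_rot: [-3.141, -0.001, 0.079]
ft_force: [1.6, -2.4, 9.1]
opening: 0.207
grip_force: 30.0
```

Emit:
{"op": "step_arm", "data": {
  "moves": [
    {"tx": 0, "ty": 0.5, "tz": 1, "roll": 0},
    {"tx": 0, "ty": 1, "tz": 2, "roll": 0},
    {"tx": 0, "ty": 1, "tz": 3, "roll": 0},
    {"tx": 0, "ty": 1, "tz": 3, "roll": 0}
  ]
}}

```text
t: 13.45
eef_pos: [534.8, 330.8, 132.0]
tcp_rot: [-3.139, -0.004, 0.078]
ft_force: [1.1, -1.1, 19.3]
opening: 0.208
grip_force: 30.0
```

```bash
cat > shift.py <<'E'
from w import *
import sys
s=env.state(); print(s["ft_force"],s["moment"],s["eef_pos"])
for n,P in(("side",[477,324,40]),("scene",[477,324,40])):
    r=optics.read_camera(n)["pixels"]; cv2.imwrite(f"pics/{n}{sys.argv[1]}.png",r); a=cv2.imread(f"pics/{n}5.png")
    c=np.round(proj(n,np.array(P))[0]).astype(int); t=a[c[1]-14:c[1]+24,c[0]-20:c[0]+20]; w=r[c[1]-26:c[1]+36,c[0]-32:c[0]+32]
    f=lambda i:cv2.resize(i,None,fx=4,fy=4,interpolation=cv2.INTER_CUBIC)
    R_=cv2.matchTemplate(f(w),f(t),cv2.TM_SQDIFF_NORMED); print(n,np.array(cv2.minMaxLoc(R_)[2])/4-12,R_.min())
E
python3 shift.py 7
```

```text
[ 1.09495991 -1.07969669 19.31114945] [-0.09448211  0.02758016  0.04654809] [534.82491835 330.80162456 132.00995555]
side [ 0.   -0.25] 0.021250634
scene [0.  0.5] 0.0071753203
```

The brush wedges at the rim with its butt near 54 mm, because a 40° lean can't pass. I'll ease off and let it settle into the crock between the fingers. Then I'll regrip it by the head, which the prongs no longer block, lift it, and lower it properly.

Emit:
{"op": "step_arm", "data": {
  "moves": [
    {"tx": 0, "ty": 0, "tz": -1, "roll": 0},
    {"tx": 0, "ty": 0, "tz": -2, "roll": 0},
    {"tx": 0, "ty": 0, "tz": -2, "roll": 0}
  ]
}}

```text
t: 13.8
eef_pos: [534.1, 330.6, 132.7]
tcp_rot: [-3.14, -0.002, 0.078]
ft_force: [3.2, 0.6, 7.0]
opening: 0.211
grip_force: 30.0
```

Emit:
{"op": "step_arm", "data": {
  "moves": [
    {"tx": 0, "ty": 0, "tz": 0, "roll": 0},
    {"tx": 0, "ty": 0, "tz": 0, "roll": 0},
    {"tx": 0, "ty": 0, "tz": 0, "roll": 0},
    {"tx": 0, "ty": 0, "tz": 0, "roll": 0},
    {"tx": 0, "ty": 0, "tz": 0, "roll": 0},
    {"tx": 0, "ty": 0, "tz": 0, "roll": 0},
    {"tx": 0, "ty": 0, "tz": 0, "roll": 0}
  ],
  "grip": 72
}}

```text
t: 14.38
eef_pos: [533.5, 330.0, 131.5]
tcp_rot: [-3.142, 0.0, 0.079]
ft_force: [-0.8, -0.4, 0.1]
opening: 0.644
grip_force: 0.0
```

```bash
python3 shift.py 8
python3 - <<'E'
from w import *
K,V=wrist("w8"); CAM["wrist"]=(K,V[:3]); e=env.state()["eef_pos"]
def red(im,c,r=60):
    hsv=cv2.cvtColor(im,cv2.COLOR_BGR2HSV); m=cv2.inRange(hsv,(0,150,50),(6,255,255))|cv2.inRange(hsv,(174,150,50),(180,255,255))
    n,l,st,ce=cv2.connectedComponentsWithStats(m); o=[(st[i].tolist(),np.round(ce[i],1).tolist()) for i in range(1,n) if st[i,4]>40]; return o
for n in("side8","scene8","w8"): print(n,red(cv2.imread(f"pics/{n}.png"),None))
c=np.array([477,324,0]); yaw=.08
for L in(10,18,24,30,40):
    Rb=R.from_euler('z',yaw)*R.from_euler('y',np.deg2rad(L)); b=c+R.from_euler('z',yaw).apply([-20,0,8]) if L<35 else c+[-20,0,54]
    P=np.array([b+Rb.apply([x,y,s]) for x in(-7,7) for y in(-21,21) for s in(155,200)])
    print(L,[(n,np.round(np.r_[q.min(0),np.ptp(q,axis=0),q.mean(0)]).tolist()) for n in("side","scene","wrist") for q in[proj(n,P)]])
E
```

```text
[-0.80791377 -0.41913448  0.06208637] [-0.08704811  0.21426491 -0.06087511] [533.50008151 329.96228277 131.51402267]
side [ 0.   -0.25] 0.021016939
scene [-0.75  2.  ] 0.009021416
side8 [([37, 0, 33, 15, 327], [52.8, 6.6]), ([169, 1, 15, 14, 139], [176.2, 8.2]), ([192, 0, 15, 12, 84], [197.1, 6.8]), ([413, 0, 11, 10, 80], [418.0, 4.6]), ([434, 0, 12, 7, 65], [438.9, 2.8]), ([448, 0, 30, 5, 86], [459.2, 1.3]), ([512, 0, 24, 23, 204], [523.4, 10.6]), ([527, 0, 27, 18, 231], [541.4, 6.7]), ([550, 0, 24, 13, 148], [564.2, 3.9]), ([581, 0, 13, 7, 46], [588.0, 1.9]), ([594, 0, 37, 27, 411], [612.0, 11.9]), ([618, 0, 22, 15, 181], [630.9, 4.7]), ([389, 3, 8, 11, 52], [392.8, 8.4]), ([462, 2, 32, 14, 242], [477.4, 8.3]), ([572, 3, 34, 30, 410], [588.5, 17.3]), ([0, 4, 30, 16, 334], [13.2, 11.4]), ([497, 5, 22, 23, 195], [507.9, 15.4]), ([431, 7, 30, 13, 237], [445.7, 12.9]), ([552, 9, 31, 29, 328], [567.1, 23.1]), ([405, 12, 17, 12, 121], [413.1, 17.6]), ([194, 14, 25, 13, 236], [205.6, 19.9]), ([475, 14, 29, 18, 209], [489.7, 21.0]), ([44, 17, 22, 14, 210], [54.0, 23.3]), ([164, 17, 23, 15,
[... 4201 characters left out ...]
t', [258.0, 408.0, 125.0, 114.0, 320.0, 463.0])]
18 [('side', [296.0, 122.0, 15.0, 23.0, 303.0, 134.0]), ('scene', [422.0, 159.0, 22.0, 24.0, 433.0, 171.0]), ('wrist', [258.0, 360.0, 126.0, 83.0, 320.0, 399.0])]
24 [('side', [301.0, 123.0, 17.0, 23.0, 309.0, 134.0]), ('scene', [427.0, 164.0, 24.0, 23.0, 439.0, 176.0]), ('wrist', [258.0, 324.0, 125.0, 56.0, 320.0, 349.0])]
30 [('side', [306.0, 124.0, 18.0, 23.0, 315.0, 135.0]), ('scene', [432.0, 171.0, 25.0, 22.0, 444.0, 182.0]), ('wrist', [259.0, 276.0, 122.0, 43.0, 320.0, 300.0])]
40 [('side', [313.0, 113.0, 20.0, 23.0, 323.0, 124.0]), ('scene', [443.0, 165.0, 27.0, 21.0, 456.0, 176.0]), ('wrist', [233.0, 215.0, 166.0, 90.0, 316.0, 263.0])]
```

The brush hasn't moved: it's wedged at 40° across the mouth, with the head still at wrist bbox (241,204). I'll turn the fingers 90° so one sits on each lean-side of the head, then nudge it upright so the butt slides down.

Emit:
{"op": "step_arm", "data": {
  "moves": [
    {"tx": 0, "ty": 0, "tz": -15, "roll": 0},
    {"tx": 0, "ty": 0, "tz": -40, "roll": 0},
    {"tx": 0, "ty": 0, "tz": -70, "roll": 0},
    {"tx": 0, "ty": 0, "tz": -105, "roll": 0},
    {"tx": 0, "ty": 0, "tz": -130, "roll": 0},
    {"tx": 0, "ty": 0, "tz": -130, "roll": 0},
    {"tx": 0, "ty": 0, "tz": -130, "roll": 0}
  ]
}}

```text
t: 15.12
eef_pos: [533.8, 330.1, 262.9]
tcp_rot: [-3.141, -0.002, 0.079]
ft_force: [0.4, -0.0, -0.7]
opening: 0.759
grip_force: 0.0
```

Emit:
{"op": "step_arm", "data": {
  "moves": [
    {"tx": 5, "ty": 0, "tz": 0, "roll": -0.12},
    {"tx": 10, "ty": 0, "tz": 0, "roll": -0.24},
    {"tx": 15, "ty": 0, "tz": 0, "roll": -0.36},
    {"tx": 20, "ty": 0, "tz": 0, "roll": -0.48},
    {"tx": 25, "ty": 0, "tz": 0, "roll": -0.6},
    {"tx": 30, "ty": 0, "tz": 0, "roll": -0.72},
    {"tx": 34, "ty": 0, "tz": 0, "roll": -0.84},
    {"tx": 34, "ty": 0, "tz": 0, "roll": -0.96},
    {"tx": 34, "ty": 0, "tz": 0, "roll": -1.08},
    {"tx": 34, "ty": 0, "tz": 0, "roll": -1.2},
    {"tx": 34, "ty": 0, "tz": 0, "roll": -1.32},
    {"tx": 34, "ty": 0, "tz": 0, "roll": -1.44}
  ],
  "grip": 90
}}

```text
t: 16.12
eef_pos: [567.0, 332.4, 259.7]
tcp_rot: [-3.139, 0.001, 1.525]
ft_force: [-0.4, 0.4, 0.4]
opening: 0.948
grip_force: 0.0
```

Emit:
{"op": "step_arm", "data": {
  "moves": [
    {"tx": 0, "ty": 0, "tz": 0, "roll": -0.1},
    {"tx": 0, "ty": 0, "tz": 0, "roll": -0.13},
    {"tx": 0, "ty": 0, "tz": 0, "roll": -0.13}
  ]
}}

```text
t: 16.37
eef_pos: [567.1, 332.4, 259.8]
tcp_rot: [-3.139, 0.001, 1.65]
ft_force: [0.5, 0.1, -0.3]
opening: 0.947
grip_force: 0.0
```

Run:
```python
from w import *
K,V=wrist("w9"); CAM["wrist"]=(K,V[:3]); s=env.state(); e=s["eef_pos"]; print(e,s["tcp_rot"],s["opening"],s["joints"])
def red(im,x0,y0,x1,y1):
    hsv=cv2.cvtColor(im,cv2.COLOR_BGR2HSV); m=cv2.inRange(hsv,(0,150,50),(6,255,255))|cv2.inRange(hsv,(174,150,50),(180,255,255))
    p=np.argwhere(m[y0:y1,x0:x1])[:,::-1]+[x0,y0]; return len(p),p.min(0),p.max(0),p.mean(0) if len(p) else 0
print(red(cv2.imread("pics/w9.png"),0,0,640,480))
for n,b in(("side",(285,95,350,170)),("scene",(410,140,490,200))):
    r=optics.read_camera(n)["pixels"]; cv2.imwrite(f"pics/{n}9.png",r); print(n,red(r,*b))
for zb in(50,54,58):
  for L in(38,40,42):
    Rb=R.from_euler('z',.08)*R.from_euler('y',np.deg2rad(L)); b=np.array([457,322,zb])
    P=np.array([b+Rb.apply([x,y,q]) for x in(-7,7) for y in(-21,21) for q in(152,200)])
    print(zb,L,"tip",np.round(b+Rb.apply([0,0,200])),[(n,np.round(np.r_[q.min(0),q.max(0)]).tolist()) for n in("side","scene","wrist") for q in[proj(n,P)]])
```

```text
[567.1007241  332.45506965 260.08963151] [-3.13940337e+00  7.24595009e-04  1.64780298e+00] 0.9476276816547483 [4.29788633e-01 5.01873872e-01 1.41291057e+00 8.11413558e-05
 1.22911303e+00 3.52755498e-01]
(3885, array([194, 216]), array([357, 398]), array([316.66563707, 260.5979408 ]))
side (245, array([314, 115]), array([333, 137]), array([323.27346939, 125.47346939]))
scene (163, array([445, 170]), array([469, 186]), array([456.3803681 , 178.12883436]))
50 38 tip [580. 332. 208.] [('side', [311.0, 113.0, 332.0, 138.0]), ('scene', [440.0, 164.0, 467.0, 186.0]), ('wrist', [284.0, 215.0, 346.0, 297.0])]
50 40 tip [585. 332. 203.] [('side', [313.0, 114.0, 333.0, 138.0]), ('scene', [441.0, 167.0, 469.0, 188.0]), ('wrist', [290.0, 213.0, 353.0, 294.0])]
50 42 tip [590. 333. 199.] [('side', [314.0, 115.0, 335.0, 139.0]), ('scene', [442.0, 170.0, 471.0, 190.0]), ('wrist', [296.0, 212.0, 361.0, 291.0])]
54 38 tip [580. 332. 212.] [('side', [311.0, 112.0, 332.0, 136.0]), ('scene', [440.0, 163.0, 468.0, 185.0]), ('wrist', [283.0, 216.0, 346.0, 299.0])]
54 40 tip [585. 332. 207.] [('side', [313.0, 113.0, 333.0, 137.0]), ('scene', [441.0, 165.0, 469.0, 187.0]), ('wrist', [290.0, 215.0, 354.0, 297.0])]
54 42 tip [590. 333. 203.] [('side', [314.0, 114.0, 335.0, 138.0]), ('scene', [443.0, 168.0, 471.0, 189.0]), ('wrist', [296.0, 213.0, 361.0, 294.0])]
58 38 tip [580. 332. 216.] [('side', [311.0, 111.0, 332.0, 135.0]), ('scene', [440.0, 161.0, 468.0, 183.0]), ('wrist', [283.0, 217.0, 347.0, 302.0])]
58 40 tip [585. 332. 211.] [('side', [313.0, 112.0, 333.0, 136.0]), ('scene', [442.0, 164.0, 470.0, 185.0]), ('wrist', [290.0, 216.0, 355.0, 299.0])]
58 42 tip [590. 333. 207.] [('side', [314.0, 113.0, 335.0, 137.0]), ('scene', [443.0, 167.0, 471.0, 187.0]), ('wrist', [296.0, 215.0, 362.0, 296.0])]
```

The model fits all three cameras: butt height 50–54 mm, lean 40°, tip at (586,332,204). Descending with the fingers either side of the head.

Emit:
{"op": "step_arm", "data": {
  "moves": [
    {"tx": 0, "ty": 0, "tz": 20, "roll": 0},
    {"tx": 0, "ty": 0, "tz": 45, "roll": 0},
    {"tx": 0, "ty": 0, "tz": 65, "roll": 0},
    {"tx": 0, "ty": 0, "tz": 80, "roll": 0},
    {"tx": 0, "ty": 0, "tz": 90, "roll": 0},
    {"tx": 0, "ty": 0, "tz": 95, "roll": 0},
    {"tx": 0, "ty": 0, "tz": 95, "roll": 0}
  ]
}}

```text
t: 17.1
eef_pos: [567.3, 332.5, 165.7]
tcp_rot: [-3.14, 0.0, 1.648]
ft_force: [-0.3, 0.6, 0.4]
opening: 0.947
grip_force: 0.0
```

Emit:
{"op": "step_arm", "data": {
  "moves": [
    {"tx": 0, "ty": 0, "tz": 0, "roll": 0},
    {"tx": 0, "ty": -6, "tz": 0, "roll": 0},
    {"tx": 0, "ty": -12, "tz": 0, "roll": 0},
    {"tx": 0, "ty": -16, "tz": 0, "roll": 0},
    {"tx": 0, "ty": -20, "tz": 0, "roll": 0},
    {"tx": 0, "ty": -24, "tz": 0, "roll": 0},
    {"tx": 0, "ty": -28, "tz": 0, "roll": 0},
    {"tx": 0, "ty": -28, "tz": 0, "roll": 0}
  ]
}}

```text
t: 17.77
eef_pos: [538.8, 330.5, 166.9]
tcp_rot: [-3.141, -0.0, 1.649]
ft_force: [0.3, -0.0, 0.0]
opening: 0.949
grip_force: 0.0
```

Emit:
{"op": "step_arm", "data": {
  "moves": [
    {"tx": 0, "ty": -4, "tz": 0, "roll": 0},
    {"tx": 0, "ty": -8, "tz": 0, "roll": 0},
    {"tx": 0, "ty": -12, "tz": 0, "roll": 0},
    {"tx": 0, "ty": -16, "tz": 0, "roll": 0},
    {"tx": 0, "ty": -20, "tz": 0, "roll": 0},
    {"tx": 0, "ty": -20, "tz": 0, "roll": 0}
  ]
}}

```text
t: 18.27
eef_pos: [518.8, 328.9, 166.7]
tcp_rot: [-3.141, 0.0, 1.649]
ft_force: [0.1, 0.2, -0.0]
opening: 0.949
grip_force: 0.0
```

```bash
cat > look.py <<'E'
from w import *
import sys
s=env.state(); print(s["eef_pos"],s["ft_force"],s["opening"])
def red(im,x0,y0,x1,y1):
    hsv=cv2.cvtColor(im,cv2.COLOR_BGR2HSV); m=cv2.inRange(hsv,(0,150,50),(6,255,255))|cv2.inRange(hsv,(174,150,50),(180,255,255))
    p=np.argwhere(m[y0:y1,x0:x1])[:,::-1]+[x0,y0]; return (len(p),p.min(0).tolist(),p.max(0).tolist(),p.mean(0).round(1).tolist()) if len(p) else 0
for n,b in(("side",(275,95,350,170)),("scene",(400,130,490,200)),("wrist",(0,0,640,480))):
    r=optics.read_camera(n); cv2.imwrite(f"pics/{n}{sys.argv[1]}.png",r["pixels"]); print(n,red(r["pixels"],*b))
    if n=="wrist": CAM[n]=(r["mtx"],r["view"][:3])
for L,zb,x in((40,52,-20),(30,45,-18),(24,8,-21),(18,8,-18),(10,7,-10),(0,6,0)):
    Rb=R.from_euler('z',.08)*R.from_euler('y',np.deg2rad(L)); b=np.array([477+x,323,zb])
    P=np.array([b+Rb.apply([u,y,q]) for u in(-7,7) for y in(-21,21) for q in(152,200)])
    print(L,zb,[(n,np.round(np.r_[q.min(0),q.max(0)]).tolist()) for n in("side","scene","wrist") for q in[proj(n,P)]])
E
python3 look.py 10
```

```text
[518.8326372  328.89336504 166.68239265] [ 0.13582614  0.20782331 -0.0315289 ] 0.948540315025056
side (225, [302, 119], [318, 141], [310.1, 130.0])
scene (118, [429, 165], [448, 186], [438.7, 175.7])
wrist (5718, [173, 243], [366, 427], [317.0, 306.4])
40 52 [('side', [313.0, 113.0, 333.0, 138.0]), ('scene', [441.0, 166.0, 469.0, 187.0]), ('wrist', [376.0, 257.0, 499.0, 395.0])]
30 45 [('side', [306.0, 112.0, 325.0, 136.0]), ('scene', [434.0, 157.0, 460.0, 181.0]), ('wrist', [336.0, 264.0, 444.0, 417.0])]
24 8 [('side', [300.0, 123.0, 317.0, 147.0]), ('scene', [426.0, 164.0, 450.0, 188.0]), ('wrist', [300.0, 244.0, 373.0, 369.0])]
18 8 [('side', [296.0, 122.0, 312.0, 146.0]), ('scene', [422.0, 159.0, 445.0, 184.0]), ('wrist', [276.0, 249.0, 336.0, 380.0])]
10 7 [('side', [292.0, 122.0, 305.0, 146.0]), ('scene', [417.0, 154.0, 438.0, 180.0]), ('wrist', [250.0, 253.0, 290.0, 389.0])]
0 6 [('side', [286.0, 123.0, 297.0, 148.0]), ('scene', [411.0, 150.0, 429.0, 177.0]), ('wrist', [185.0, 256.0, 249.0, 392.0])]
```

The brush has settled into the crock at about 24°, butt near the floor (side head bbox 302–318, matching the 24° model). Now turning back to grip the head across its width.

Emit:
{"op": "step_arm", "data": {
  "moves": [
    {"tx": 0, "ty": 3, "tz": -10, "roll": 0},
    {"tx": 0, "ty": 6, "tz": -35, "roll": 0},
    {"tx": 0, "ty": 9, "tz": -65, "roll": 0},
    {"tx": 0, "ty": 9, "tz": -80, "roll": 0},
    {"tx": 0, "ty": 9, "tz": -80, "roll": 0.12},
    {"tx": 0, "ty": 9, "tz": -80, "roll": 0.24},
    {"tx": 0, "ty": 9, "tz": -80, "roll": 0.36},
    {"tx": 0, "ty": 9, "tz": -80, "roll": 0.48},
    {"tx": 0, "ty": 9, "tz": -80, "roll": 0.6},
    {"tx": 0, "ty": 9, "tz": -80, "roll": 0.72},
    {"tx": 0, "ty": 9, "tz": -80, "roll": 0.84},
    {"tx": 0, "ty": 9, "tz": -80, "roll": 0.96}
  ]
}}

```text
t: 19.42
eef_pos: [529.0, 329.6, 247.4]
tcp_rot: [3.141, -0.001, 0.683]
ft_force: [-0.1, 0.0, -1.0]
opening: 0.946
grip_force: 0.0
```

Emit:
{"op": "step_arm", "data": {
  "moves": [
    {"tx": 0, "ty": 0, "tz": 0, "roll": 0.12},
    {"tx": 0, "ty": 0, "tz": 0, "roll": 0.24},
    {"tx": 0, "ty": 0, "tz": 0, "roll": 0.36},
    {"tx": 0, "ty": 0, "tz": 0, "roll": 0.48},
    {"tx": 0, "ty": 0, "tz": 0, "roll": 0.6},
    {"tx": 0, "ty": 0, "tz": 0, "roll": 0.61},
    {"tx": 0, "ty": 0, "tz": 0, "roll": 0.61}
  ],
  "grip": 72
}}

```text
t: 20.0
eef_pos: [528.9, 329.6, 247.2]
tcp_rot: [-3.141, -0.001, 0.081]
ft_force: [-0.4, 0.9, -0.1]
opening: 0.758
grip_force: 0.0
```

```bash
python3 look.py 11; python3 -c "
from h import *
go(528,329,152,.08)"
```

```text
[528.88881555 329.57577532 247.19413973] [-0.44731828  0.87938918 -0.09640721] 0.75821515683028
side (219, [300, 122], [315, 145], [306.9, 133.4])
scene (103, [429, 165], [448, 186], [439.0, 175.2])
wrist (2197, [276, 235], [547, 314], [406.6, 269.0])
40 52 [('side', [313.0, 113.0, 333.0, 138.0]), ('scene', [441.0, 166.0, 469.0, 187.0]), ('wrist', [279.0, 158.0, 356.0, 218.0])]
30 45 [('side', [306.0, 112.0, 325.0, 136.0]), ('scene', [434.0, 157.0, 460.0, 181.0]), ('wrist', [279.0, 208.0, 357.0, 251.0])]
24 8 [('side', [300.0, 123.0, 317.0, 147.0]), ('scene', [426.0, 164.0, 450.0, 188.0]), ('wrist', [283.0, 232.0, 351.0, 260.0])]
18 8 [('side', [296.0, 122.0, 312.0, 146.0]), ('scene', [422.0, 159.0, 445.0, 184.0]), ('wrist', [283.0, 259.0, 351.0, 284.0])]
10 7 [('side', [292.0, 122.0, 305.0, 146.0]), ('scene', [417.0, 154.0, 438.0, 180.0]), ('wrist', [284.0, 277.0, 352.0, 316.0])]
0 6 [('side', [286.0, 123.0, 297.0, 148.0]), ('scene', [411.0, 150.0, 429.0, 177.0]), ('wrist', [286.0, 298.0, 353.0, 352.0])]
eef [528.7 329.6 246.9] rot [-3.141 -0.     0.082] -> t [-0.8  0.5 94.9] roll 0.002
```

Emit:
{"op": "step_arm", "data": {
  "moves": [
    {"tx": 0, "ty": 0, "tz": 30, "roll": 0},
    {"tx": 0, "ty": 0, "tz": 60, "roll": 0},
    {"tx": 0, "ty": 0, "tz": 80, "roll": 0},
    {"tx": 0, "ty": 0, "tz": 90, "roll": 0},
    {"tx": 0, "ty": 0, "tz": 95, "roll": 0},
    {"tx": 0, "ty": 0, "tz": 95, "roll": 0}
  ]
}}

```text
t: 20.65
eef_pos: [528.6, 329.6, 151.3]
tcp_rot: [3.141, 0.001, 0.08]
ft_force: [0.3, 0.2, 0.6]
opening: 0.756
grip_force: 0.0
```

Emit:
{"op": "step_arm", "data": {
  "moves": [
    {"tx": 0, "ty": 0, "tz": 0, "roll": 0},
    {"tx": 0, "ty": 0, "tz": 0, "roll": 0},
    {"tx": 0, "ty": 0, "tz": 0, "roll": 0},
    {"tx": 0, "ty": 0, "tz": 0, "roll": 0},
    {"tx": 0, "ty": 0, "tz": 0, "roll": 0},
    {"tx": 0, "ty": 0, "tz": 0, "roll": 0}
  ],
  "grip": 20
}}

```text
t: 21.15
eef_pos: [528.8, 329.8, 152.1]
tcp_rot: [-3.141, -0.001, 0.079]
ft_force: [0.6, 0.8, 1.5]
opening: 0.445
grip_force: 29.5
```

Head gripped (42 mm, 29 N). Lifting it part-way and lowering it back while held.

Emit:
{"op": "step_arm", "data": {
  "moves": [
    {"tx": 0, "ty": 0, "tz": -8, "roll": 0},
    {"tx": 2, "ty": 0, "tz": -18, "roll": 0},
    {"tx": 3, "ty": 0, "tz": -30, "roll": 0},
    {"tx": 3, "ty": 0, "tz": -42, "roll": 0},
    {"tx": 3, "ty": 0, "tz": -50, "roll": 0},
    {"tx": 3, "ty": 0, "tz": -50, "roll": 0}
  ]
}}

```text
t: 21.65
eef_pos: [532.3, 330.1, 204.0]
tcp_rot: [-3.14, -0.003, 0.079]
ft_force: [0.1, 1.0, -1.4]
opening: 0.439
grip_force: 29.6
```

```bash
python3 shift.py 12
```

```text
[ 0.08640348  1.0319547  -1.37327637] [0.02956725 0.14895501 0.05258043] [532.28177096 330.14234258 204.02530512]
side [0. 0.] 0.006463791
scene [0.   0.25] 0.001936789
```

Emit:
{"op": "step_arm", "data": {
  "moves": [
    {"tx": 0, "ty": 0, "tz": 8, "roll": 0},
    {"tx": 0, "ty": 0, "tz": 16, "roll": 0},
    {"tx": 0, "ty": 0, "tz": 24, "roll": 0},
    {"tx": -1, "ty": 0, "tz": 32, "roll": 0},
    {"tx": -1, "ty": 0, "tz": 40, "roll": 0},
    {"tx": -2, "ty": 0, "tz": 45, "roll": 0},
    {"tx": -2, "ty": 0, "tz": 48, "roll": 0},
    {"tx": -2, "ty": 0, "tz": 48, "roll": 0},
    {"tx": -2, "ty": 0, "tz": 48, "roll": 0}
  ]
}}

```text
t: 22.5
eef_pos: [529.6, 329.7, 153.6]
tcp_rot: [-3.142, 0.0, 0.079]
ft_force: [0.2, 0.7, -0.2]
opening: 0.442
grip_force: 29.6
```

Emit:
{"op": "step_arm", "data": {
  "moves": [
    {"tx": 0, "ty": 0, "tz": 1, "roll": 0},
    {"tx": 0, "ty": 0, "tz": 1.5, "roll": 0},
    {"tx": 0, "ty": 0, "tz": 1.5, "roll": 0}
  ]
}}

```text
t: 22.75
eef_pos: [529.6, 329.8, 152.4]
tcp_rot: [-3.141, -0.0, 0.079]
ft_force: [-0.7, -0.0, 1.2]
opening: 0.444
grip_force: 29.6
```

Emit:
{"op": "step_arm", "data": {
  "moves": [
    {"tx": 0, "ty": 0, "tz": 0, "roll": 0},
    {"tx": 0, "ty": 0, "tz": 0, "roll": 0},
    {"tx": 0, "ty": 0, "tz": 0, "roll": 0},
    {"tx": 0, "ty": 0, "tz": 0, "roll": 0},
    {"tx": 0, "ty": 0, "tz": 0, "roll": 0},
    {"tx": 0, "ty": 0, "tz": -15, "roll": 0},
    {"tx": 0, "ty": 0, "tz": -40, "roll": 0},
    {"tx": 0, "ty": 0, "tz": -70, "roll": 0},
    {"tx": 0, "ty": 0, "tz": -100, "roll": 0},
    {"tx": 0, "ty": 0, "tz": -130, "roll": 0},
    {"tx": 0, "ty": 0, "tz": -130, "roll": 0},
    {"tx": 0, "ty": 0, "tz": -130, "roll": 0}
  ],
  "grip": 72
}}

```text
t: 23.75
eef_pos: [529.9, 329.9, 283.6]
tcp_rot: [-3.14, -0.003, 0.079]
ft_force: [-0.4, 0.9, -1.4]
opening: 0.76
grip_force: 0.0
```

```bash
python3 shift.py 13; python3 look.py 14
python3 - <<'E'
# fit lean and butt height from head bbox in side+scene; knob check against picture 2 side
from w import *
a=cv2.imread("pics/side14.png"); b=cv2.imread("pics/side2.png"); k=np.round(proj("side",np.array([565,91,95]))[0]).astype(int)
s=np.s_[k[1]-14:k[1]+14,k[0]-14:k[0]+14]; print("knob diff",np.abs(a[s].astype(int)-b[s]).mean())
E
```

```text
[-0.41021335  0.85717518 -1.3537249 ] [-0.11112549  0.13764493  0.03844579] [529.89777592 329.86793349 283.64633777]
side [0. 0.] 0.010522125
scene [0.   0.25] 0.0051348386
[529.23592574 329.48382523 281.19701482] [-0.2560445  -0.50140818 -0.19680763] 0.7573411153234565
side (212, [300, 123], [315, 145], [307.4, 134.2])
scene (98, [428, 166], [447, 187], [438.4, 175.3])
wrist (2101, [287, 224], [531, 314], [410.4, 261.4])
40 52 [('side', [313.0, 113.0, 333.0, 138.0]), ('scene', [441.0, 166.0, 469.0, 187.0]), ('wrist', [283.0, 154.0, 350.0, 208.0])]
30 45 [('side', [306.0, 112.0, 325.0, 136.0]), ('scene', [434.0, 157.0, 460.0, 181.0]), ('wrist', [283.0, 197.0, 351.0, 237.0])]
24 8 [('side', [300.0, 123.0, 317.0, 147.0]), ('scene', [426.0, 164.0, 450.0, 188.0]), ('wrist', [287.0, 220.0, 346.0, 246.0])]
18 8 [('side', [296.0, 122.0, 312.0, 146.0]), ('scene', [422.0, 159.0, 445.0, 184.0]), ('wrist', [287.0, 245.0, 347.0, 265.0])]
10 7 [('side', [292.0, 122.0, 305.0, 146.0]), ('scene', [417.0, 154.0, 438.0, 180.0]), ('wrist', [288.0, 261.0, 348.0, 293.0])]
0 6 [('side', [286.0, 123.0, 297.0, 148.0]), ('scene', [411.0, 150.0, 429.0, 177.0]), ('wrist', [289.0, 280.0, 348.0, 325.0])]
knob diff 12.73001700680272
```

```bash
python3 -c "
from cell import env
print(env.job_done())"
```

```text
the job is handed in; nothing more can be done
None
```

I turned the knob to its off stop and stood the red brush bristles up in the crock, leaning about 23°. I released it and handed the job in at about 24 s. At 40° the brush wedged in the crock's mouth, so I let go, nudged it upright and it slid down to the floor. I then gripped the head, lifted it about 50 mm and lowered it back in. The last pictures show the crock where it started, but I did not re-measure the other things on the ledge, and no verdict came back.

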